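# Set out blocks and rollers for inking a two-block linocut

## Robot

A 6-joint arm with a two-finger parallel gripper is mounted at the origin on a cart in front of the work surface, level with it; the furniture and walls round the work are solid. World frame = base frame: x ahead of the robot, y to its left, z up, the work surface at z = 0. Lengths are in mm, angles in rad, forces in N, time in s.
With the tool pointing down it reaches from about 350 to 875 mm from the base axis. Payload 4.2 kg.
Tool frame: the origin (TCP) lies on the centre line of the jaws, within the pads' length; the fingertips stand 19 mm ahead of it and the grasp point (between the pads) is the TCP; z points along the fingers, x is the direction in which the jaws open and shut, and the axes are right-handed (so a half turn about z gives the same grasp; the last joint's range is limited). The gripper opens to 85 mm and grips with 20 to 120 N. Pads are 22 mm wide; open, the fingers measure 114 mm over their backs; the gripper's body (76 mm by 85 mm) begins 54 mm behind the grasp point. The pads swing forward as they close: fully open they stand 13 mm farther back than shut.
Start: joints at [1.373, 0.385, 0.008, 0, -1.194, -0.259], TCP at [275.64, 560.912, 250.312] pointing down, gripper open.
Joint ranges: [-3.14, 3.14], [-1.21, 2.06], [-1.07, 1.41], [-3.16, 2.05], [-2.99, -0.16], [-3.1, 3.1]. Speed limits (rad/s): [2.79, 2.79, 3.14, 3.14, 3.14, 3.14].

## Interface

Orientations are given as a rotation vector (axis times angle).
In Python, from plant import env, cams, ticket gives the robot as it stands.
- The arm moves only by the tool step_arm, never from a script. Its argument "motion" is one flat list of numbers, 7 for each row, row after row: the turn, a rotation vector about the tool's x, y, z in rad, then the shift along the tool's x, y, z in m, then the opening, from -1 (shut) to 1 (fully open). A call has exactly 10 rows; each row shifts and turns the pose as measured when the row begins, along the tool's axes as they then stand; what a row does not reach is not made up. A row lasts 1/12 s, in which the tool goes at most 41.7 mm and 7.16 degrees, less where a joint would pass 70% of its speed; a pose out of reach is approached as far as the arm can. A call is refused whole if a number of a shift passes 0.0417 or a number of a turn 0.125, either way. A call with a gripper value outside its range is refused whole. The fingers move at their own pace and stop on an object; "grip_force" is the grip in N (left out, the last holds). Time passes only in rows, so rows that do not move let the fingers close, or fill a call up. It gives the time, the measured TCP pose, the force and the opening at its end, in the units of the state.
- env.get_obs(): the state, without advancing time (a new reading comes with each control period).
- cams.capture(name): name is "scene" or "top"; returns a dict with "pixels" (400x640x3 uint8, blue, green, red), "mtx" (3x3 intrinsics, pixels), "eye" and "orientation" of the camera in the world. Camera axes: x right, y down, z forward; pixel columns grow to the right and rows downward; lengths in mm; the calibration is good to about 2 mm. A picture is of the moment at which its call begins. There is no depth.
- ticket.hand_in(): hands the job in, once; it reports no verdict.
The state is a dict: "time_s": time; "joints": joint angles; "dq": joint speeds; "joint_torque": joint torques, N m; "ee_pos": TCP position; "orientation": TCP orientation; "force": force on the tool from outside, world axes, zero at the start; "wrist_torque": the same for the moment, N m; "finger_gap": opening from 0.0 (shut) to 1.0 (fully open).
Only numpy, scipy, OpenCV 4.12 (cv2) and the standard library are available. Lean on these libraries where they do the work, as an engineer would, in place of code of your own. Each camera call takes 0.05 s, during which the arm holds its last target.

## Task

Get the bench ready for inking a two-block linocut. Lay each lino block, carved face up, flat inside the corners of the inking bed made to its size, and put each ink roller up on the rest made for its width, with the handle in the V and the frame's two side arms on the two posts, so that the roller hangs clear of the bench. Leave the baren and the ink tin where they stand.

Things in the scene. Friction and masses are not known exactly. Their poses are not given: they have to be found in the camera images.
- wide_brayer_grip (a point): ink roller (brayer) with a pale wooden handle and a wide roller (100 mm long, 35 mm thick; wire frame 121 mm wide over its side arms), 189 mm long, 0.28 kg; x from handle to roller, z up. Origin: on the handle's axis, where to grip it (23 mm across, near the balance point), 16 mm above the bench; the handle ends 82 mm behind it, the side arms begin 60 mm and the roller axle lies 89 mm ahead of it.
- narrow_brayer_grip (a point): ink roller (brayer) with a red handle and a narrow roller (65 mm long, 33 mm thick; wire frame 86 mm wide over its side arms), 188 mm long, 0.28 kg; x from handle to roller, z up. Origin: on the handle's axis, where to grip it (23 mm across, near the balance point), 16 mm above the bench; the handle ends 82 mm behind it, the side arms begin 60 mm and the roller axle lies 89 mm ahead of it.
- large_block_center (a point): mounted lino block, wood with a carved face on top, 95 x 65 mm, 20 mm thick, lying face up. Origin: its centre, half-way up; x along the 95 mm side, z up out of the carved face. Grip it across the 65 mm side.
- small_block_center (a point): mounted lino block, wood with a carved face on top, 60 x 75 mm, 20 mm thick, lying face up. Origin: its centre, half-way up; x along the 60 mm side, z up out of the carved face. Grip it across the 60 mm side.
- wide_rest_seat (a point): the wider fixed T-shaped wooden roller rest, base 9 mm thick. V cradle for the handle 58 mm behind the origin, 22 to 43 mm high; 58 mm ahead of it two posts, flat saddles 42 mm high, 33 mm broad, 121 mm apart (centres), with 12 mm brass pins outside. Origin: where the wide brayer's origin comes when seated, 42 mm above the bench; x from V to posts, as the brayer must point.
- narrow_rest_seat (a point): the narrower fixed T-shaped wooden roller rest, base 9 mm thick. V cradle for the handle 58 mm behind the origin, 22 to 43 mm high; 58 mm ahead of it two posts, flat saddles 41 mm high, 33 mm broad, 87 mm apart (centres), with 12 mm brass pins outside. Origin: where the narrow brayer's origin comes when seated, 42 mm above the bench; x from V to posts, as the brayer must point.
- large_bed_seat (a point): the larger inking bed, fixed: plywood board 135 x 105 mm, 8 mm thick, with four wooden corner angles 8 mm high (legs 19 mm) round a 105 x 75 mm pocket for the 95 x 65 block, 5 mm free all round, sides open between the corners. Origin: where the block's centre is when it lies flat in the pocket, 18 mm above the bench; x along the 105 mm side.
- small_bed_seat (a point): the smaller, squarer inking bed, fixed: plywood board 100 x 115 mm, 8 mm thick, with four wooden corner angles 8 mm high (legs 19 mm) round a 70 x 85 mm pocket for the 60 x 75 block, 5 mm free all round, sides open between the corners. Origin: where the block's centre is when it lies flat in the pocket, 18 mm above the bench; x along the 70 mm side.
- baren: wooden rubbing disc (baren), 108 mm across, 48 mm high with its knob, standing loose at the edge of the work; to be left alone. Origin: centre of its underside.
- ink_tin: closed round ink tin, 68 mm across, 50 mm high, standing loose at the edge of the work; to be left alone. Origin: centre of its underside.
There are look-alikes about, which are no part of the job. What is shaped like the part that bears large_block_center but blue is not meant.

How it is judged (in metres and radians):
At the end, for the whole second after the job is handed in: Each brayer sits on the rest of its width (origins within 15 mm along, 10 mm across, 5 mm in height; aligned and level within 0.12 rad); each block lies flat and face up in its own bed (centre within 10 mm in plan, 3 mm in height, turned within 0.15 rad either way round). All four at rest (x of wide_brayer_grip in the frame of wide_rest_seat between -0.015 and 0.015 m and y of wide_brayer_grip in the frame of wide_rest_seat between -0.01 and 0.01 m and z of wide_brayer_grip in the frame of wide_rest_seat between -0.005 and 0.005 m and angle between the x axis of wide_brayer_grip and the x axis of wide_rest_seat, either way round below 0.12 rad and angle between each of wide_brayer_grip, narrow_brayer_grip's own z axis and vertical below 0.12 rad and x of narrow_brayer_grip in the frame of narrow_rest_seat between -0.015 and 0.015 m and y of narrow_brayer_grip in the frame of narrow_rest_seat between -0.01 and 0.01 m and z of narrow_brayer_grip in the frame of narrow_rest_seat between -0.005 and 0.005 m and angle between the x axis of narrow_brayer_grip and the x axis of narrow_rest_seat, either way round below 0.12 rad and horizontal distance between large_block_center and large_bed_seat below 0.01 m and z of large_block_center in the frame of large_bed_seat between -0.003 and 0.003 m and angle between the x axis of large_block_center and the x axis of large_bed_seat, either way round below 0.15 rad and angle between each of large_block_center, small_block_center's own z axis and vertical below 0.06 rad and horizontal distance between small_block_center and small_bed_seat below 0.01 m and z of small_block_center in the frame of small_bed_seat between -0.003 and 0.003 m and angle between the x axis of small_block_center and the x axis of small_bed_seat, either way round below 0.15 rad and linear speed of each of wide_brayer, narrow_brayer, large_block, small_block below 0.01 m/s); the robot touches nothing.
It fails at once if the baren is pushed more than 20 mm or tipped (distance of baren from where it was at the start of the episode above 0.02 m or angle between baren's own z axis and vertical above 0.3 rad).
It fails at once if the ink tin is pushed more than 20 mm or tipped (distance of ink_tin from where it was at the start of the episode above 0.02 m or angle between ink_tin's own z axis and vertical above 0.3 rad).
It also fails if it takes over 106 s, if anything falls off the work surface, if the arm or the gripper's body presses on something with over 40 N, if the wrist force passes 120 N, or if a joint passes its speed limit or range.

## Working session

There is one attempt and no reset: what is moved stays moved. The work goes in short steps, Python scripts to look and compute and a tool call to move; the robot and the scene stay as the last step left them, time stands still between calls to the robot, and variables do not carry over. Pictures are saved under pics/ and viewed, and the job is handed in when it is done.

Besides the shell and the picture viewer there is one more tool, called after "Call:" by a JSON object that holds its "name" and its "arguments", one argument or row to a line. step_arm: Moves the arm, as the interface text tells. Its arguments: {"type":"object","properties":{"motion":{"type":"array","items":{"type":"number"}},"grip_force":{"type":"number"}},"required":["motion"]}

```bash
ls; mkdir -p pics; python3 - <<'E'
from plant import env,cams,ticket
import cv2
print(env.get_obs())
for n in("scene","top"):
    c=cams.capture(n); cv2.imwrite(f"pics/{n}0.png",c["pixels"]); print(n,c["mtx"],c["eye"],c["orientation"])
E
```

```text
pics
{'time_s': 0.0, 'joints': array([ 1.37259569e+00,  3.85557043e-01,  6.62241013e-03, -4.95215234e-04,
       -1.19402702e+00, -2.58607799e-01]), 'dq': array([-5.11954259e-05, -6.78369901e-04, -1.00699615e-04, -4.82128440e-04,
        6.49942401e-04,  1.45791212e-03]), 'joint_torque': array([-3.06636130e-04, -3.92289913e+01,  1.88402796e+01,  4.18643117e+00,
       -4.75489083e-03,  2.88611268e-06]), 'ee_pos': array([275.41544691, 560.43045057, 249.22048656]), 'orientation': array([ 1.65955626e+00, -2.66534156e+00,  1.97988223e-03]), 'force': array([ 0.75191869, -0.11744063, -0.12548115]), 'wrist_torque': array([-0.05456338, -0.00601853,  0.01243792]), 'finger_gap': 0.9991064936802924}
scene [[398.01284573   0.         319.72986499]
 [  0.         398.01284573 201.01140843]
 [  0.           0.           1.        ]] [-438.78600777 -659.13323258  958.84596066] [-2.00997083  1.0768415  -0.56001094]
top [[447.28207822   0.         323.6724148 ]
 [  0.         447.28207822 202.34627329]
 [  0.           0.           1.        ]] [ 315.81261214  -20.38917565 1460.27362115] [-2.1481994   2.09258961 -0.21156451]
```

View pics/scene0.png

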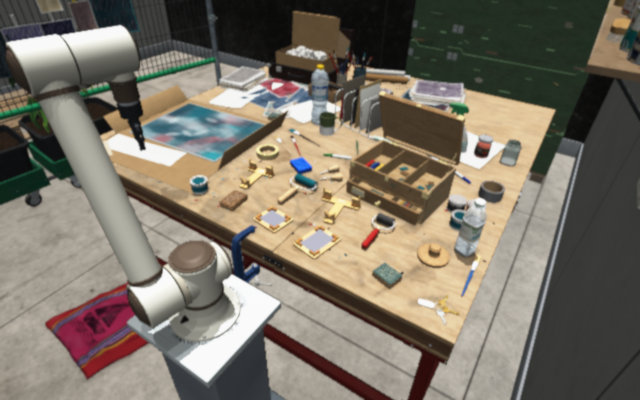

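View pics/top0.png

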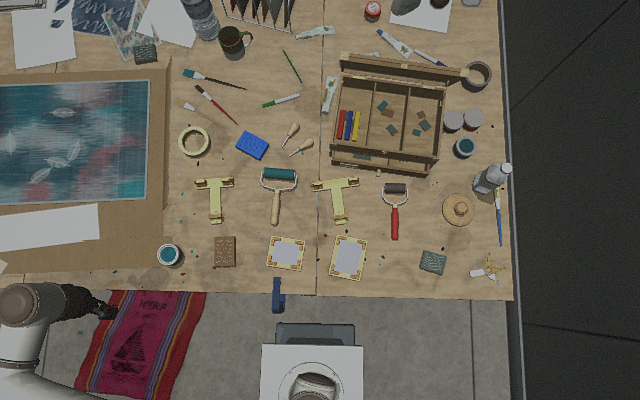

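```bash
cat > h.py <<'E'
import numpy as np,cv2
from scipy.spatial.transform import Rotation as R
def ray(c,uv,z):
    """pixel -> world point on plane z (mm)"""
    uv=np.atleast_2d(np.array(uv,float)); Rm=R.from_rotvec(c["orientation"]).as_matrix()
    d=np.c_[uv,np.ones(len(uv))]@np.linalg.inv(c["mtx"]).T@Rm.T
    e=np.array(c["eye"]); return e+d*((z-e[2])/d[:,2])[:,None]
def proj(c,P):
    Rm=R.from_rotvec(c["orientation"]).as_matrix()
    p=(np.atleast_2d(P)-c["eye"])@Rm@np.array(c["mtx"]).T
    return p[:,:2]/p[:,2:]
def crop(c,x0,y0,w,h,s,fn):
    cv2.imwrite(fn,cv2.resize(c["pixels"][y0:y0+h,x0:x0+w],None,fx=s,fy=s,interpolation=cv2.INTER_CUBIC))
E
python3 - <<'E'
from plant import env,cams
from h import *
c=cams.capture("top"); crop(c,180,160,150,120,5,"pics/t1.png"); crop(c,300,160,150,120,5,"pics/t2.png")
crop(cams.capture("scene"),210,140,250,150,3,"pics/s1.png")
E
```

```text
(no output)
```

View pics/t1.png

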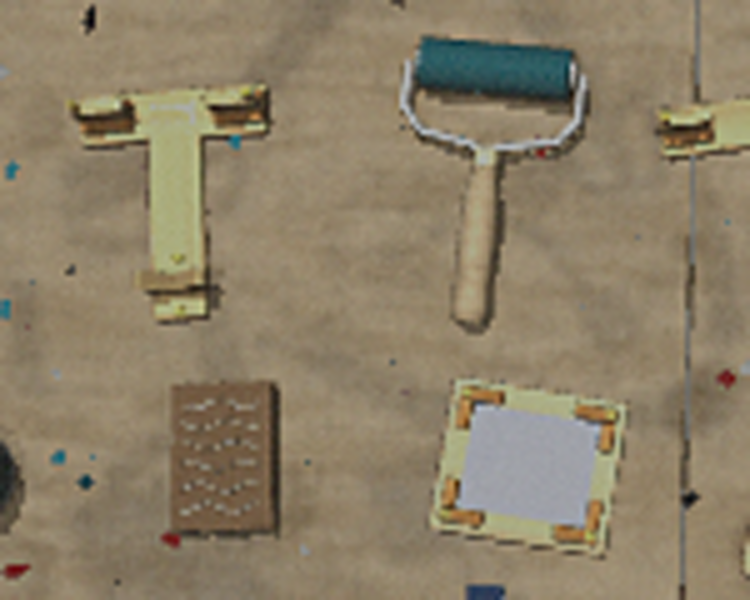

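View pics/t2.png

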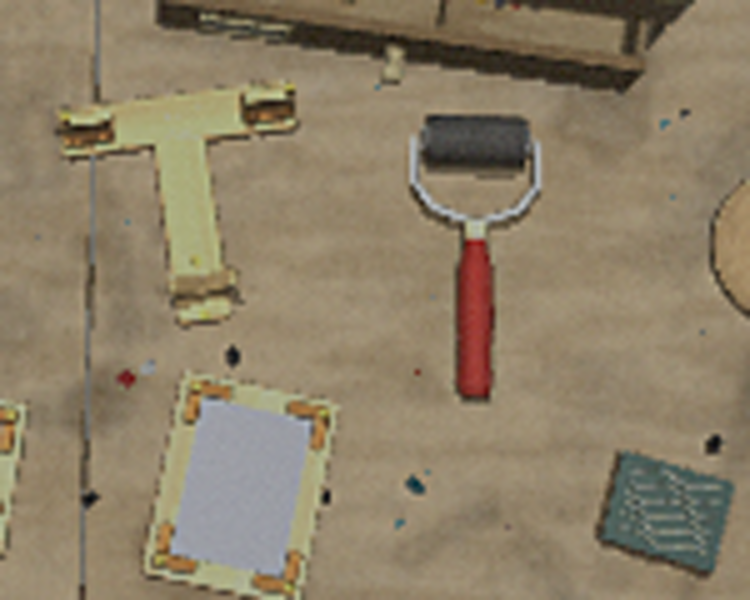

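View pics/s1.png

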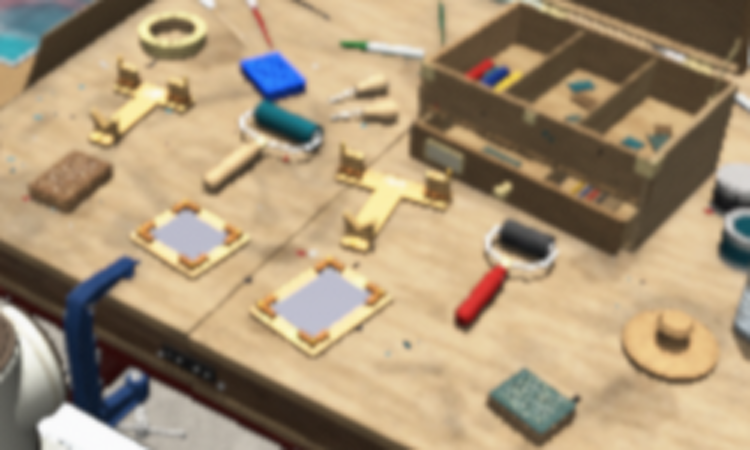

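```bash
cat > m.py <<'E'
from plant import env,cams
from h import *
c=cams.capture("top"); im=c["pixels"]; hsv=cv2.cvtColor(im,cv2.COLOR_BGR2HSV)
def pick(n,u,v): print(n,[tuple(map(int,hsv[int(b),int(a)])) for a,b in zip(u,v)])
pick("brown",[220,225,230],[243,252,262]); pick("teal",[428,433,438],[258,262,266]); pick("grey",[285,348],[253,258])
pick("bench",[250,250,400],[200,240,250]); pick("rest",[215,216,338,330],[200,182,200,184]); pick("handle",[275,276],[210,200]); pick("red",[394,395],[220,230])
pick("troll",[279,285],[173,175]); pick("broll",[395,390],[188,188]); pick("board",[269,305],[255,250])
for n,lo,hi,roi,z in [("redhandle",(0,120,60),(8,255,255),(380,200,30,60),16),("redhandle2",(172,120,60),(180,255,255),(380,200,30,60),16),
 ("tealroll",(75,70,20),(105,255,255),(255,160,50,30),17),("greyS",(110,8,110),(140,60,255),(265,235,45,40),8),("greyL",(110,8,110),(140,60,255),(325,230,45,55),8),
 ("tealblk",(70,35,30),(110,255,255),(415,245,35,35),20),("rest",(20,70,130),(32,200,255),(190,170,50,60),9),("restW",(20,70,130),(32,200,255),(310,170,55,60),9),("boardS",(10,60,100),(32,220,255),(262,230,48,45),8),("boardL",(10,60,100),(32,220,255),(322,228,50,58),8)]:
    x,y,w,h=roi; m=np.zeros(im.shape[:2],np.uint8); m[y:y+h,x:x+w]=cv2.inRange(hsv,lo,hi)[y:y+h,x:x+w]
    cs,_=cv2.findContours(m,cv2.RETR_EXTERNAL,cv2.CHAIN_APPROX_NONE)
    if not cs: print(n,"none");continue
    k=max(cs,key=len); 
    W=ray(c,k[:,0,:],z)[:,:2].astype(np.float32); r=cv2.minAreaRect(W)
    ys,xs=np.nonzero(m); cen=ray(c,[[xs.mean(),ys.mean()]],z)[0]
    print(n,len(k),"rect c",np.round(r[0],1),"size",np.round(r[1],1),"ang",round(r[2],1),"cen",np.round(cen[:2],1))
E
python3 m.py
```

```text
brown [(16, 102, 112), (15, 98, 114), (15, 104, 115)]
teal [(81, 63, 93), (77, 41, 99), (83, 28, 117)]
grey [(110, 14, 167), (124, 12, 166)]
bench [(18, 73, 139), (19, 62, 151), (18, 70, 143)]
rest [(30, 69, 169), (27, 67, 171), (31, 68, 173), (26, 76, 172)]
handle [(24, 64, 171), (20, 72, 176)]
red [(1, 165, 158), (2, 150, 163)]
troll [(94, 141, 96), (92, 111, 92)]
broll [(150, 4, 69), (5, 20, 78)]
board [(20, 105, 143), (18, 78, 143)]
redhandle 68 rect c [ 539.1 -255.1] size [22.9 99.4] ang 89.6 cen [ 536.8 -255. ]
redhandle2 none
tealroll 72 rect c [696.6 131.4] size [100.1  32.5] ang 86.6 cen [696.8 130.7]
greyS 90 rect c [433.8  98. ] size [79.9 65.3] ang 82.6 cen [433.9  98.6]
greyL 101 rect c [ 425. -105.] size [ 71.3 100.8] ang 79.0 cen [ 425.2 -104.3]
tealblk 188 rect c [ 416.5 -377.6] size [72.3 57.4] ang 74.8 cen [ 415.5 -377.8]
rest 139 rect c [666.8 351.1] size [129.1  31.3] ang 88.5 cen [605.4 342.1]
restW 114 rect c [680.7 -58.3] size [ 33.3 161.1] ang 11.3 cen [623.1 -66.8]
boardS 184 rect c [436.4  97.9] size [142.1 154.3] ang 1.5 cen [436.3  96.6]
boardL 212 rect c [ 427.6 -101.5] size [183.6 160.5] ang 1.5 cen [426.4 -98.6]
```

```bash
cat > m2.py <<'E'
from plant import env,cams
from h import *
c=cams.capture("top"); s=cams.capture("scene")
a=lambda c,x,y,w,h:cv2.resize(c["pixels"][y:y+h,x:x+w],(390,int(390*h/w)),interpolation=cv2.INTER_CUBIC)
cv2.imwrite("pics/rests_t.png",np.hstack([a(c,188,172,52,54),a(c,308,172,52,54)]))
cv2.imwrite("pics/rests_s.png",np.hstack([a(s,235,155,50,40),a(s,318,182,50,40)]))
hsv=cv2.cvtColor(c["pixels"],cv2.COLOR_BGR2HSV)
m=cv2.inRange(hsv,(10,88,60),(19,140,132)); mm=np.zeros_like(m); mm[230:272,208:242]=m[230:272,208:242]
mm=cv2.morphologyEx(mm,cv2.MORPH_CLOSE,np.ones((3,3)));mm=cv2.morphologyEx(mm,cv2.MORPH_OPEN,np.ones((3,3)))
k=max(cv2.findContours(mm,0,cv2.CHAIN_APPROX_NONE)[0],key=len)
print("brown",cv2.minAreaRect(ray(c,k[:,0],20)[:,:2].astype(np.float32)))
cv2.imwrite("pics/bm.png",np.hstack([cv2.resize(mm[225:275,200:250],(400,400),interpolation=0),cv2.resize(cv2.inRange(hsv,(23,40,130),(34,200,255))[172:226,188:242],(400,400),interpolation=0)]))
E
python3 m2.py
```

```text
brown ((434.04718017578125, 293.7486877441406), (94.08755493164062, 64.4305191040039), 3.689892292022705)
```

View pics/rests_t.png

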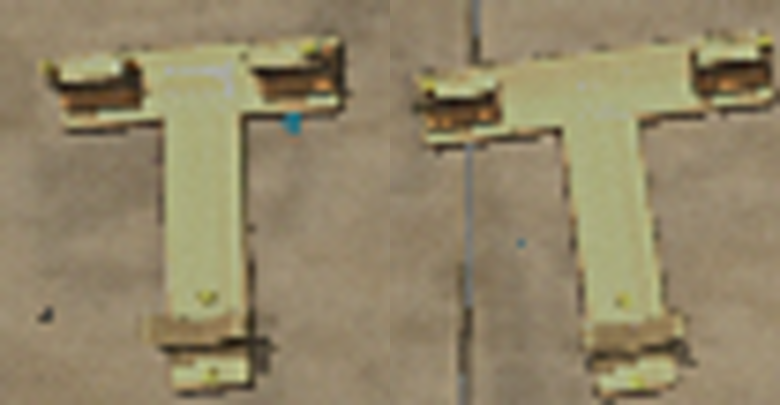

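View pics/rests_s.png

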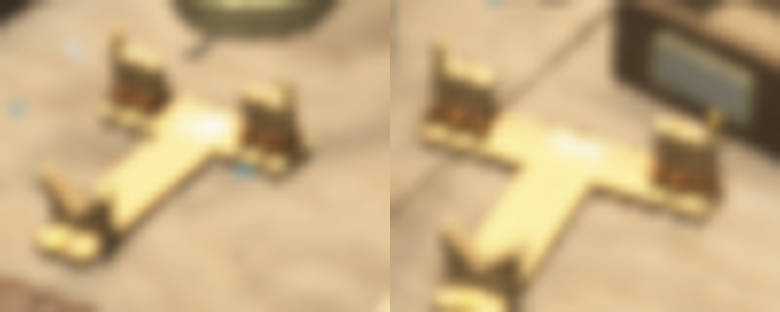

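View pics/bm.png

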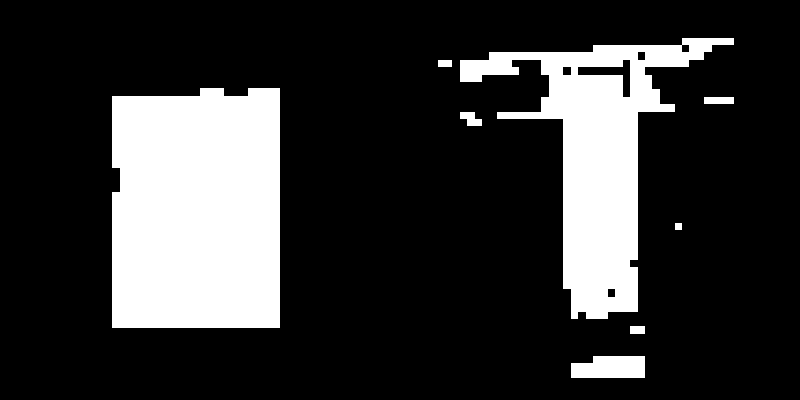

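```bash
cat > m3.py <<'E'
from plant import env,cams
from h import *
c=cams.capture("top"); s=cams.capture("scene")
def tri(pt,ps):
    def d(c,p):
        a=ray(c,p,0)[0]-c["eye"]; return np.array(c["eye"]),a/np.linalg.norm(a)
    (e1,d1),(e2,d2)=d(c,pt),d(s,ps); t=np.linalg.lstsq(np.c_[d1,-d2],e2-e1,rcond=None)[0]
    A,B=e1+t[0]*d1,e2+t[1]*d2; return (A+B)/2,np.linalg.norm(A-B)
T=lambda o,k,p:np.array(o)+(np.array(p)+.5)/k-.5
for n,to,so,pins,stem,posts,vt in [("narrow",(188,172),(235,155),[((47,66),(115,38)),((312,47),(290,90))],[(203,130),(208.5,310)],[(97,72),(291,55)],[(150,330),(243,330)]),
                ("wide",(308,172),(318,182),[((38,85),(48,45)),((375,42),(327,115))],[(213,130),(232,310)],[(68,88),(342,52)],[(200,333),(293,333)])]:
    P=[tri(T(to,7.5,a),T(so,7.8,b)) for a,b in pins]
    print(n,"pins",[(np.round(p,1),round(g,1)) for p,g in P],"sep",np.linalg.norm(P[0][0]-P[1][0]))
    S=ray(c,[T(to,7.5,p) for p in stem],9); ax=S[0]-S[1]; print(" stem",np.round(S[:,:2],1),"ang",np.degrees(np.arctan2(ax[1],ax[0])))
    Q=ray(c,[T(to,7.5,p) for p in posts],42); d=Q[0]-Q[1]; a=np.arctan2(d[1],d[0])-np.pi/2; mid=Q.mean(0)
    print(" posts",np.round(Q[:,:2],1),"sep",np.linalg.norm(d),"ang",np.degrees(a),"mid",mid,"seat",mid[:2]-58*np.array([np.cos(a),np.sin(a)]))
    V=ray(c,[T(to,7.5,p) for p in vt],40); print(" V mid",V.mean(0)[:2], "->seat", V.mean(0)[:2]+58*np.array([np.cos(a),np.sin(a)]))
E
python3 m3.py
```

```text
narrow pins [(array([657.8, 401.2,  44.4]), np.float64(1.8)), (array([669.5, 286.4,  45.3]), np.float64(2.9))] sep 115.39394585950097
 stem [[638.5 341.1]
 [557.8 332.8]] ang 5.866835554043871
 posts [[655.7 380.7]
 [665.6 297.1]] sep 84.16548344442644 ang 6.7417866048547115 mid [660.62690229 338.8985175   42.        ] seat [603.02795513 332.08960523]
 V mid [543.79727615 329.75019192] ->seat [601.39622331 336.55910419]
wide pins [(array([658.2,  14.7,  50.2]), np.float64(1.4)), (array([ 681.4, -131.6,   53.2]), np.float64(4.1))] sep 148.21960396948225
 stem [[649.4 -61.9]
 [568.6 -71.9]] ang 7.044189517619853
 posts [[ 658.8    2.4]
 [ 678.2 -116.5]] sep 120.44234376445793 ang 9.248788809560745 mid [668.48665777 -57.0226665   42.        ] seat [611.24067143 -66.34452517]
 V mid [553.34449136 -77.2094637 ] ->seat [610.59047769 -67.88760503]
```

```bash
cat > m4.py <<'E'
from plant import env,cams
from h import *
c=cams.capture("top"); im=c["pixels"].astype(float); g=im[...,1]
def edges(p,v,u0,u1):
    # half-level crossings of bright bar in row
    x=np.arange(u0,u1); r=g[v,u0:u1]; hi=np.median(np.sort(r)[-6:]); lo=np.median(np.r_[r[:3],r[-3:]]); t=(hi+lo)/2
    i=np.nonzero(r>t)[0]; a,b=i[0],i[-1]
    L=x[a]-(r[a]-t)/(r[a]-r[a-1]); Rr=x[b]+(r[b]-t)/(r[b]-r[b+1]); return L,Rr
for n,u0,u1,v0,v1 in [("narrow",204,228,190,212),("wide",378-60,400-45,190,212)]:
    pts=[];w=[]
    for v in range(v0,v1):
        L,Rr=edges(g,v,u0,u1); pts.append([(L+Rr)/2,v]); w.append(Rr-L)
    W=ray(c,pts,9)[:,:2]; k=np.polyfit(W[:,0],W[:,1],1); res=W[:,1]-np.polyval(k,W[:,0])
    print(n,"w px",np.round([np.median(w),min(w),max(w)],2),"ang",np.degrees(np.arctan(k[0])),"res",res.std(),"y at 602",np.polyval(k,602),"at 611",np.polyval(k,611))
# handles
hsv=cv2.cvtColor(c["pixels"],cv2.COLOR_BGR2HSV)
for n,m,roi in [("red",cv2.inRange(hsv,(0,110,60),(9,255,255)),(380,200,30,50)),("pale",cv2.inRange(c["pixels"],(90,140,150),(255,255,255)),(266,192,18,32)),("broll",cv2.inRange(hsv,(0,0,20),(180,70,95)),(382,180,26,12))]:
    x,y,w,h=roi; mm=np.zeros_like(m); mm[y:y+h,x:x+w]=m[y:y+h,x:x+w]
    vs,us=np.nonzero(mm); W=ray(c,np.c_[us,vs],16)[:,:2]; mu=W.mean(0); U,S,Vt=np.linalg.svd(W-mu,full_matrices=False); d=Vt[0]*np.sign(Vt[0][0]); t=(W-mu)@d
    print(n,len(us),"c",mu,"ang",np.degrees(np.arctan2(d[1],d[0])),"ext",t.min(),t.max(),"rear",mu+d*(t.min()-1.6),"grip",mu+d*(t.min()-1.6+82))
E
python3 m4.py
```

```text
narrow w px [9.71 9.55 9.93] ang 5.038122125882676 res 0.20356756775365586 y at 602 338.5787003189582 at 611 339.37213268773195
wide w px [ 9.73  9.57 10.3 ] ang 9.225279344024054 res 0.4844032666251447 y at 602 -68.23531751056423 at 611 -66.77356025986018
red 200 c [ 536.66383641 -255.03198947] ang -1.4377308924752406 ext -50.196785490364086 52.03502188831912 rear [ 484.88335739 -253.73238199] grip [ 566.85754245 -255.78980336]
pale 149 c [579.83460472 137.19518129] ang 2.3208456493755003 ext -51.35662545538059 52.44132632887853 rear [526.9214181  135.05068569] grip [608.85415579 138.3713021 ]
broll 184 c [ 659.28673565 -256.71497752] ang -88.08877223779673 ext -36.30884345185713 36.61852097946299 rear [ 658.02243662 -218.82722277] grip [ 660.7572212  -300.78160614]
```

```bash
cat > go.py <<'E'
import sys
from plant import env
from h import *
# usage: go.py x y z jawdeg : remaining motion; jawdeg = world direction of tool x (mod 180)
o=env.get_obs(); Rc=R.from_rotvec(o["orientation"]).as_matrix(); p=np.array(o["ee_pos"])
yaw=np.degrees(np.arctan2(Rc[1,0],Rc[0,0])); print("t",round(o["time_s"],2),"p",np.round(p,1),"jaw",round(yaw,2),"tilt",np.round(np.degrees(Rc[:2,2]),2),"gap",round(o["finger_gap"],3),"F",np.round(o["force"],1),"j",np.round(o["joints"],2))
if len(sys.argv)>1:
    x,y,z,j=map(float,sys.argv[1:5]); d=(j-yaw+90)%180-90
    if len(sys.argv)>5: d+=180*int(sys.argv[5])
    a=np.radians(yaw+d); Rd=np.array([[np.cos(a),np.sin(a),0],[np.sin(a),-np.cos(a),0],[0,0,-1.]])
    rv=R.from_matrix(Rc.T@Rd).as_rotvec(); dp=np.array([x,y,z])-p
    print("turn",np.round(rv,3),"shift now(mm)",np.round(Rc.T@dp,1),"shift in final frame",np.round(Rd.T@dp,1))
E
python3 go.py 434 294 120 90
cat > m5.py <<'E'
from plant import env,cams
from h import *
c=cams.capture("top"); 
print("pale handle pts",ray(c,[[180+485/5-.4,160+160/5-.4],[180+480/5-.4,160+240/5-.4],[180+474/5-.4,160+310/5-.4]],16)[:,:2])
e=ray(c,[[180+172/5-.4,160+383/5-.4],[180+172/5-.4,160+533/5-.4],[180+273/5-.4,160+382/5-.4],[180+273/5-.4,160+530/5-.4]],20)[:,:2];print("brown corners",e,e.mean(0))
s=cams.capture("scene")
for P in [(434,294,20),(416,-378,20),(434,98,8),(425,-105,8),(608.5,136.5,27),(568,-255.6,27)]: print(P,proj(s,P),proj(c,P))
E
python3 m5.py
```

```text
t 0.5 p [275.6 560.9 250.2] jaw -116.17 tilt [-0.   -0.01] gap 1.003 F [-0.7 -0.1 -0.1] j [ 1.37  0.38  0.01 -0.   -1.19 -0.26]
turn [ 0.    -0.    -0.457] shift now(mm) [ 169.6 -259.9  130.3] shift in final frame [ 266.9 -158.4  130.2]
pale handle pts [[633.31951385 134.2739918 ]
 [579.50228196 135.07943986]
 [533.00363747 136.83381209]]
brown corners [[479.61677688 328.99210277]
 [383.73257151 321.97741838]
 [481.98205086 263.91173399]
 [387.2952541  257.8136023 ]] [433.15666334 293.17371436]
(434, 294, 20) [[232.53635145 197.36485446]] [[223.86292549 250.63410096]]
(416, -378, 20) [[386.35692637 272.05719605]] [[433.24110349 261.76058695]]
(434, 98, 8) [[272.04891381 217.79045129]] [[285.21208088 252.54747359]]
(425, -105, 8) [[316.11631081 240.11429597]] [[347.87263666 256.98369515]]
(608.5, 136.5, 27) [[291.36158352 187.96942945]] [[275.24406056 198.25875471]]
(568, -255.6, 27) [[373.78003811 229.78703485]] [[395.1524137  213.61988298]]
```

```bash
python3 go.py 433.5 293.5 80 94
```

```text
t 0.6 p [275.6 560.9 250.3] jaw -116.17 tilt [-0.  0.] gap 1.0 F [ 1.2 -1.  -0.3] j [ 1.37  0.38  0.01 -0.   -1.19 -0.26]
turn [ 0.    -0.    -0.527] shift now(mm) [ 170.4 -259.6  170.3] shift in final frame [ 277.8 -138.8  170.3]
```

Call:
{"name": "step_arm", "arguments": {
  "motion": [0, 0, -0.105, 0, 0, 0.02, 1, 0, 0, -0.105, 0, 0, 0.02, 1, 0, 0, -0.105, 0, 0, 0.02, 1, 0, 0, -0.105, 0, 0, 0.02, 1, 0, 0, -0.105, 0, 0, 0.02, 1, 0, 0, 0, 0.036, -0.018, 0, 1, 0, 0, 0, 0.036, -0.018, 0, 1, 0, 0, 0, 0.036, -0.018, 0, 1, 0, 0, 0, 0.036, -0.018, 0, 1, 0, 0, 0, 0.036, -0.018, 0, 1],
  "grip_force": 60
}}

```text
time_s: 1.43
ee_pos: [383.1, 393.6, 144.9]
orientation: [-2.334, 2.092, 0.005]
force: [0.9, 0.0, 0.6]
finger_gap: 1.002
```

```bash
python3 go.py 433.5 293.5 80 94
```

```text
t 1.43 p [383.1 393.6 144.9] jaw -83.73 tilt [0.13 0.41] gap 1.002 F [0.9 0.  0.6] j [ 1.09  0.36 -0.33 -0.   -0.88  0.59]
turn [-0.003  0.007  0.04 ] shift now(mm) [105.5 -39.   64.3] shift in final frame [103.4 -43.3  64.9]
```

Call:
{"name": "step_arm", "arguments": {
  "motion": [0, 0, 0.01, 0.034, -0.014, 0.01, 1, 0, 0, 0.01, 0.034, -0.014, 0.01, 1, 0, 0, 0.01, 0.034, -0.014, 0.01, 1, 0, 0, 0.01, 0, 0, 0.02, 1, 0, 0, 0, 0, 0, 0.01, 1, 0, 0, 0, 0, 0, 0, 1, 0, 0, 0, 0, 0, 0, 1, 0, 0, 0, 0, 0, 0, 1, 0, 0, 0, 0, 0, 0, 1, 0, 0, 0, 0, 0, 0, 1]
}}

```text
time_s: 2.27
ee_pos: [441.3, 290.0, 86.7]
orientation: [-2.281, 2.138, 0.004]
force: [-0.1, 0.5, -0.6]
finger_gap: 1.001
```

```bash
python3 go.py 433.5 293.5 22 94; python3 - <<'E'
from plant import cams
from h import *
crop(cams.capture("scene"),190,140,100,80,7,"pics/g1.png")
E
```

```text
t 2.27 p [441.3 290.   86.7] jaw -86.3 tilt [0.49 0.76] gap 1.001 F [-0.1  0.5 -0.6] j [ 0.89  0.4  -0.45 -0.   -0.71  0.75]
turn [-0.009  0.013 -0.005] shift now(mm) [-3.2  8.2 64.6] shift in final frame [-4.1  7.6 64.7]
```

View pics/g1.png

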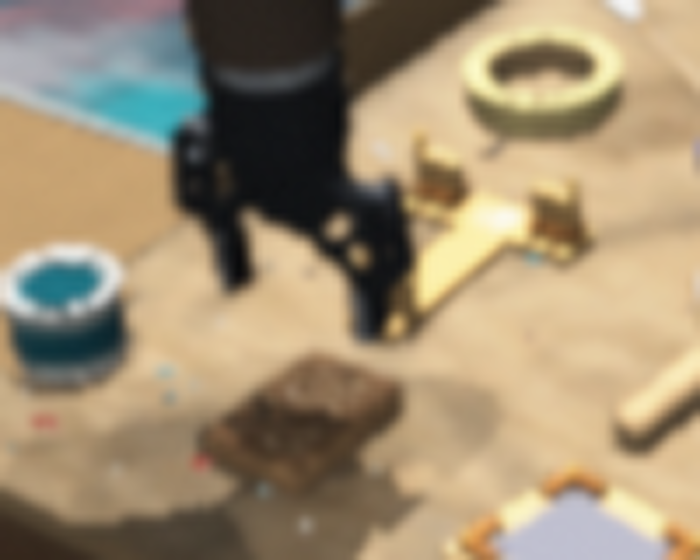

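```bash
python3 - <<'E'
from plant import cams
from h import *
c=cams.capture("scene")
for y in(240,245,250):
  for z in (70,75,80,85): print(y,z,np.round(proj(c,(444,y,z))[0],1))
E
```

```text
240 70 [243.5 190.4]
240 75 [243.3 189.3]
240 80 [243.2 188.2]
240 85 [243.1 187.1]
245 70 [242.5 189.9]
245 75 [242.3 188.8]
245 80 [242.2 187.8]
245 85 [242.1 186.7]
250 70 [241.5 189.5]
250 75 [241.3 188.4]
250 80 [241.2 187.3]
250 85 [241.1 186.3]
```

Call:
{"name": "step_arm", "arguments": {
  "motion": [-0.009, 0.013, -0.005, -0.004, 0.008, 0.005, 1, 0, 0, 0, 0, 0, 0.01, 1, 0, 0, 0, 0, 0, 0.01, 1, 0, 0, 0, 0, 0, 0.01, 1, 0, 0, 0, 0, 0, 0.01, 1, 0, 0, 0, 0, 0, 0.005, 1, 0, 0, 0, 0, 0, 0.005, 1, 0, 0, 0, 0, 0, 0, 1, 0, 0, 0, 0, 0, 0, 1, 0, 0, 0, 0, 0, 0, 1]
}}

```text
time_s: 3.2
ee_pos: [430.6, 294.6, 24.9]
orientation: [2.298, -2.136, 0.002]
force: [0.2, 0.4, 0.2]
finger_gap: 0.997
```

```bash
python3 go.py 433.5 293.5 22 94; python3 - <<'E'
from plant import cams
from h import *
crop(cams.capture("scene"),190,140,100,80,7,"pics/g2.png")
E
```

```text
t 3.2 p [430.6 294.6  24.9] jaw -85.81 tilt [-0.11 -0.21] gap 0.997 F [0.2 0.4 0.2] j [ 0.91  0.5  -0.5   0.   -0.58  0.73]
turn [ 0.002 -0.003  0.003] shift now(mm) [ 1.3 -2.8  2.9] shift in final frame [ 1.3 -2.8  2.9]
```

View pics/g2.png

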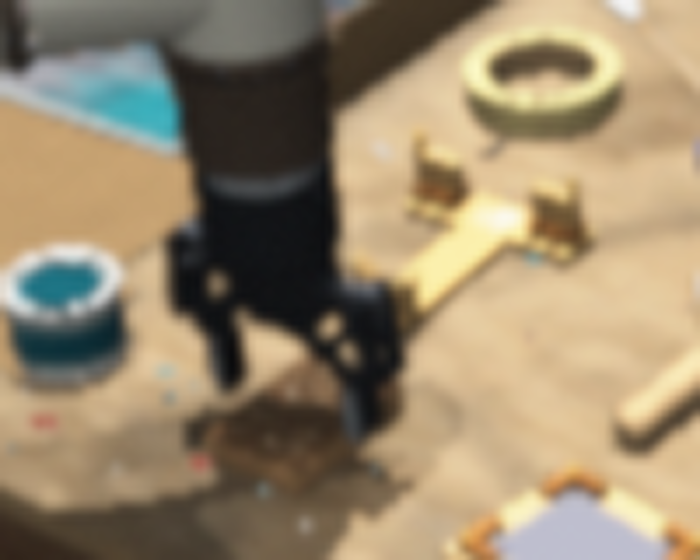

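Call:
{"name": "step_arm", "arguments": {
  "motion": [0, 0, 0, 0.001, -0.003, 0.005, 1, 0, 0, 0, 0, 0, 0.005, 1, 0, 0, 0, 0, 0, 0, 1, 0, 0, 0, 0, 0, 0, 0.4, 0, 0, 0, 0, 0, 0, 0.3, 0, 0, 0, 0, 0, 0, 0.2, 0, 0, 0, 0, 0, 0, 0.2, 0, 0, 0, 0, 0, 0, 0.2, 0, 0, 0, 0, 0, 0, 0.2, 0, 0, 0, 0, 0, 0, 0.2]
}}

```text
time_s: 4.08
ee_pos: [434.9, 294.4, 15.9]
orientation: [-2.301, 2.139, -0.002]
force: [-0.0, 1.2, -0.1]
finger_gap: 0.743
```

```bash
python3 go.py 425 -105 100 79
```

```text
t 4.08 p [434.9 294.4  15.9] jaw -85.83 tilt [ 0.04 -0.04] gap 0.743 F [-0.   1.2 -0.1] j [ 0.9   0.51 -0.5   0.   -0.56  0.74]
turn [-0.001 -0.001  0.265] shift now(mm) [397.7  38.9 -83.9] shift in final frame [393.9 -66.5 -84.1]
```

Call:
{"name": "step_arm", "arguments": {
  "motion": [0, 0, 0, 0, 0, -0.01, 0, 0, 0, 0, 0, 0, -0.02, 0, 0, 0, 0.066, 0, 0, -0.03, 0, 0, 0, 0.066, 0, 0, -0.03, 0, 0, 0, 0.066, 0, 0, 0, 0, 0, 0, 0.066, 0, 0, 0, 0, 0, 0, 0, 0.02, -0.003, 0, 0, 0, 0, 0, 0.04, -0.007, 0, 0, 0, 0, 0, 0.04, -0.007, 0, 0, 0, 0, 0, 0.04, -0.007, 0, 0]
}}

```text
time_s: 4.92
ee_pos: [431.9, 155.5, 115.8]
orientation: [-1.991, 2.419, -0.002]
force: [1.8, -0.2, -1.7]
finger_gap: 0.747
```

```bash
python3 go.py 425 -105 70 79
```

```text
t 4.92 p [431.9 155.5 115.8] jaw -101.07 tilt [0.43 0.27] gap 0.747 F [ 1.8 -0.2 -1.7] j [ 0.7   0.26 -0.58  0.   -0.73  0.67]
turn [-0.006  0.006 -0.001] shift now(mm) [257.3 -43.   44.6] shift in final frame [257.1 -42.9  45.8]
```

Call:
{"name": "step_arm", "arguments": {
  "motion": [0, 0, 0, 0.04, -0.007, 0, 0, 0, 0, 0, 0.04, -0.007, 0, 0, 0, 0, 0, 0.04, -0.007, 0, 0, 0, 0, 0, 0.04, -0.007, 0.005, 0, 0, 0, 0, 0.04, -0.007, 0.005, 0, 0, 0, 0, 0.035, -0.006, 0.01, 0, 0, 0, 0, 0.015, -0.002, 0.01, 0, 0, 0, 0, 0, 0, 0.01, 0, 0, 0, 0, 0, 0, 0, 0, 0, 0, 0, 0, 0, 0, 0]
}}

```text
time_s: 5.75
ee_pos: [422.4, -112.9, 80.5]
orientation: [-1.978, 2.418, -0.007]
force: [0.5, -0.1, -0.3]
finger_gap: 0.746
```

```bash
python3 go.py 425 -105 25 79; python3 - <<'E'
from plant import cams
from h import *
crop(cams.capture("scene"),260,180,100,80,7,"pics/g3.png")
crop(cams.capture("top"),300,210,100,80,7,"pics/g3t.png")
E
```

```text
t 5.75 p [ 422.4 -112.9   80.5] jaw -101.43 tilt [0.92 0.42] gap 0.746 F [ 0.5 -0.1 -0.3] j [ 0.11  0.28 -0.66 -0.01 -0.61  1.27]
turn [-0.014  0.01  -0.008] shift now(mm) [-7.7 -0.2 55.6] shift in final frame [-8.3 -1.1 55.5]
```

View pics/g3.png

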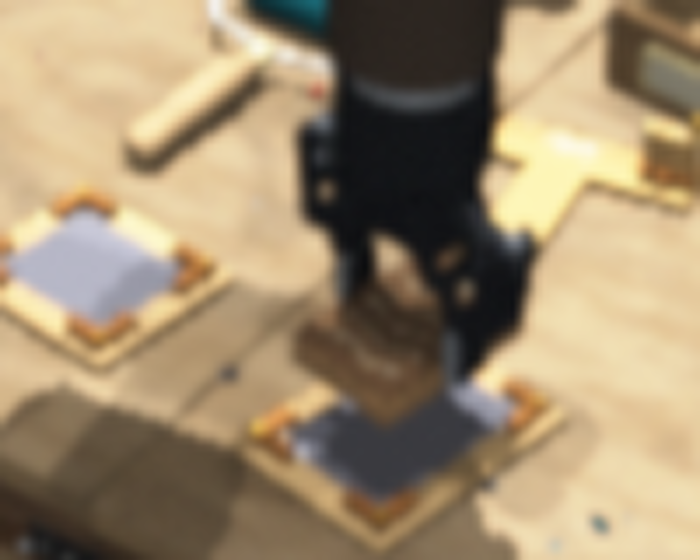

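View pics/g3t.png

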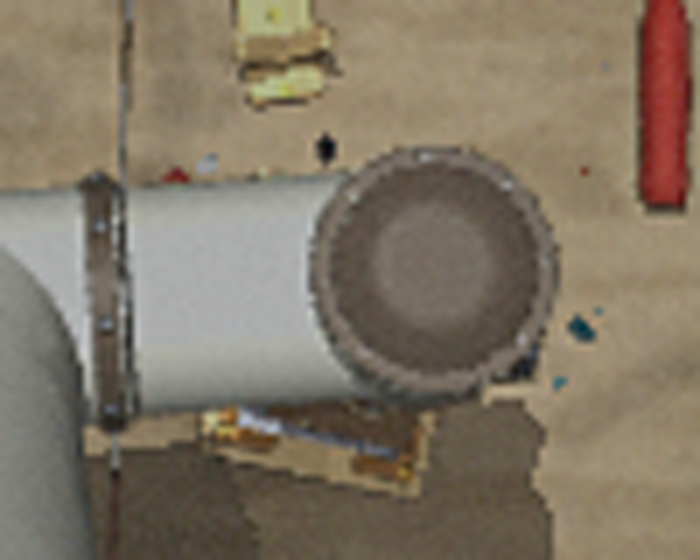

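Call:
{"name": "step_arm", "arguments": {
  "motion": [-0.014, 0.01, -0.008, -0.008, 0, 0.005, 0, 0, 0, 0, 0, 0, 0.01, 0, 0, 0, 0, 0, 0, 0.01, 0, 0, 0, 0, 0, 0, 0.01, 0, 0, 0, 0, 0, 0, 0.01, 0, 0, 0, 0, 0, 0, 0, 0, 0, 0, 0, 0, 0, 0, 0, 0, 0, 0, 0, 0, 0, 0, 0, 0, 0, 0, 0, 0, 0, 0, 0, 0, 0, 0, 0, 0]
}}

```text
time_s: 6.68
ee_pos: [432.4, -94.6, 39.7]
orientation: [-2.017, 2.396, -0.013]
force: [-0.5, -0.6, -1.7]
finger_gap: 0.748
```

```bash
python3 go.py 425 -105 24 79
```

```text
t 6.68 p [432.4 -94.6  39.7] jaw -99.82 tilt [ 0.71 -0.02] gap 0.748 F [-0.5 -0.6 -1.7] j [ 0.16  0.37 -0.7   0.   -0.49  1.24]
turn [-0.012  0.002  0.021] shift now(mm) [11.5  5.8 15.6] shift in final frame [11.6  5.3 15.7]
```

Call:
{"name": "step_arm", "arguments": {
  "motion": [-0.006, 0.001, 0.01, 0.006, 0.003, 0, 0, -0.006, 0.001, 0.01, 0.005, 0.003, 0, 0, 0, 0, 0, 0, 0, 0, 0, 0, 0, 0, 0, 0, 0, 0, 0, 0, 0, 0, 0, 0, 0, 0, 0, 0, 0, 0, 0, 0, 0, 0, 0, 0, 0, 0, 0, 0, 0, 0, 0, 0, 0, 0, 0, 0, 0, 0, 0, 0, 0, 0, 0, 0, 0, 0, 0, 0]
}}

```text
time_s: 7.52
ee_pos: [424.3, -105.9, 41.1]
orientation: [-1.994, 2.426, -0.002]
force: [-0.1, -0.4, -1.4]
finger_gap: 0.743
```

```bash
python3 go.py 425 -105 24 79
```

```text
t 7.52 p [ 424.3 -105.9   41.1] jaw -101.17 tilt [0.12 0.01] gap 0.743 F [-0.1 -0.4 -1.4] j [ 0.13  0.36 -0.7   0.   -0.51  1.25]
turn [-0.002  0.001 -0.003] shift now(mm) [-1.  -0.4 17.1] shift in final frame [-1.  -0.5 17.1]
```

Call:
{"name": "step_arm", "arguments": {
  "motion": [0, 0, 0, 0, 0, 0.006, 0, 0, 0, 0, 0, 0, 0.006, 0, 0, 0, 0, 0, 0, 0.004, 0, 0, 0, 0, 0, 0, 0, 0, 0, 0, 0, 0, 0, 0, 0, 0, 0, 0, 0, 0, 0, 0, 0, 0, 0, 0, 0, 0, 0, 0, 0, 0, 0, 0, 0, 0, 0, 0, 0, 0, 0, 0, 0, 0, 0, 0, 0, 0, 0, 0]
}}

```text
time_s: 8.35
ee_pos: [425.1, -105.6, 23.9]
orientation: [-1.995, 2.425, -0.002]
force: [-0.6, 0.2, 1.1]
finger_gap: 0.746
```

```bash
python3 go.py 425 -105 24 79; python3 - <<'E'
from plant import cams
from h import *
crop(cams.capture("scene"),260,180,100,80,7,"pics/g4.png")
E
```

```text
t 8.35 p [ 425.1 -105.6   23.9] jaw -101.1 tilt [ 0.12 -0.02] gap 0.746 F [-0.6  0.2  1.1] j [ 0.13  0.4  -0.71  0.   -0.46  1.25]
turn [-0.002  0.    -0.002] shift now(mm) [-0.6  0.2 -0.1] shift in final frame [-0.6  0.2 -0.1]
```

View pics/g4.png

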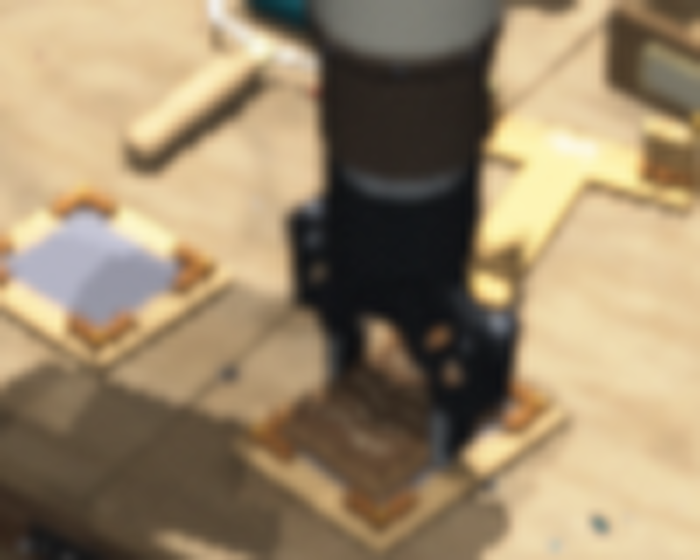

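Call:
{"name": "step_arm", "arguments": {
  "motion": [0, 0, 0, 0, 0, 0, 0.7, 0, 0, 0, 0, 0, 0, 1, 0, 0, 0, 0, 0, 0, 1, 0, 0, 0, 0, 0, 0, 1, 0, 0, 0, 0, 0, -0.01, 1, 0, 0, 0, 0, 0, -0.02, 1, 0, 0, 0, 0, 0, -0.03, 1, 0, 0, 0.12, 0, 0, -0.03, 1, 0, 0, 0.12, 0, 0, -0.01, 1, 0, 0, 0.12, 0, 0, 0, 1]
}}

```text
time_s: 9.23
ee_pos: [424.1, -105.9, 126.8]
orientation: [1.51, -2.752, -0.0]
force: [-0.6, 0.5, -1.3]
finger_gap: 0.999
```

```bash
python3 go.py 416 -377.7 70 165
```

```text
t 9.23 p [ 424.1 -105.9  126.8] jaw -122.5 tilt [-0.15 -0.07] gap 0.999 F [-0.6  0.5 -1.3] j [ 0.13  0.21 -0.61  0.   -0.76  0.87]
turn [-0.    -0.003  1.265] shift now(mm) [ 233.4 -139.4   57.2] shift in final frame [ -62.6 -264.6   56.8]
```

Call:
{"name": "step_arm", "arguments": {
  "motion": [0, 0, 0.12, 0, 0, 0, 1, 0, 0, 0.12, 0, 0, 0, 1, 0, 0, 0.12, 0, 0, 0, 1, 0, 0, 0.12, 0, 0, 0, 1, 0, 0, 0.12, 0, 0, 0, 1, 0, 0, 0.12, 0, 0, 0, 1, 0, 0, 0.12, 0, 0, 0, 1, 0, 0, 0.12, 0, 0, 0, 1, 0, 0, 0.12, 0, 0, 0, 1, 0, 0, 0.12, 0, 0, 0, 1]
}}

```text
time_s: 10.07
ee_pos: [424.0, -105.7, 129.2]
orientation: [0.386, 3.114, 0.001]
force: [-0.4, 1.2, 0.4]
finger_gap: 0.999
```

```bash
python3 go.py 416 -377.7 70 165
```

```text
t 10.07 p [ 424.  -105.7  129.2] jaw 165.86 tilt [0.22 0.02] gap 0.999 F [-0.4  1.2  0.4] j [ 0.13  0.21 -0.61  0.   -0.76 -0.38]
turn [0.001 0.004 0.015] shift now(mm) [ -58.5 -265.8   59.1] shift in final frame [ -62.7 -264.8   59.2]
```

Call:
{"name": "step_arm", "arguments": {
  "motion": [0, 0, 0.01, -0.004, -0.02, 0, 1, 0, 0, 0, -0.009, -0.038, 0, 1, 0, 0, 0, -0.009, -0.038, 0, 1, 0, 0, 0, -0.009, -0.038, 0, 1, 0, 0, 0, -0.009, -0.038, 0, 1, 0, 0, 0, -0.009, -0.038, 0.01, 1, 0, 0, 0, -0.009, -0.035, 0.01, 1, 0, 0, 0, -0.004, -0.015, 0.01, 1, 0, 0, 0, 0, 0, 0.01, 1, 0, 0, 0, 0, 0, 0, 1]
}}

```text
time_s: 10.9
ee_pos: [418.8, -385.8, 87.6]
orientation: [0.401, 3.106, -0.0]
force: [0.7, 0.9, -0.6]
finger_gap: 0.995
```

Call:
{"name": "step_arm", "arguments": {
  "motion": [0, 0, 0, 0, 0, 0, 1, 0, 0, 0, 0, 0, 0, 1, 0, 0, 0, 0, 0, 0, 1, 0, 0, 0, 0, 0, 0, 1, 0, 0, 0, 0, 0, 0, 1, 0, 0, 0, 0, 0, 0, 1, 0, 0, 0, 0, 0, 0, 1, 0, 0, 0, 0, 0, 0, 1, 0, 0, 0, 0, 0, 0, 1, 0, 0, 0, 0, 0, 0, 1]
}}

```text
time_s: 11.73
ee_pos: [420.7, -380.6, 90.9]
orientation: [0.388, 3.105, -0.001]
force: [-0.8, -0.5, -0.1]
finger_gap: 1.003
```

```bash
python3 go.py 416 -377.7 70 165
```

```text
t 11.73 p [ 420.7 -380.6   90.9] jaw 165.76 tilt [ 0.72 -0.14] gap 1.003 F [-0.8 -0.5 -0.1] j [-0.45  0.45 -0.34 -0.   -0.77  0.21]
turn [0.001 0.013 0.013] shift now(mm) [ 5.6  1.6 20.8] shift in final frame [ 5.3  1.6 20.9]
```

Call:
{"name": "step_arm", "arguments": {
  "motion": [0, 0.012, 0.012, 0.005, 0.002, 0.01, 1, 0, 0, 0, 0, 0, 0.015, 1, 0, 0, 0, 0, 0, 0.015, 1, 0, 0, 0, 0, 0, 0.01, 1, 0, 0, 0, 0, 0, 0.005, 1, 0, 0, 0, 0, 0, 0, 1, 0, 0, 0, 0, 0, 0, 1, 0, 0, 0, 0, 0, 0, 1, 0, 0, 0, 0, 0, 0, 1, 0, 0, 0, 0, 0, 0, 1]
}}

```text
time_s: 12.57
ee_pos: [415.5, -377.1, 32.1]
orientation: [-0.414, -3.113, -0.001]
force: [-0.5, 0.2, -0.1]
finger_gap: 1.001
```

```bash
python3 go.py 416 -377.7 15 165;  python3 - <<'E'
from plant import cams
from h import *
crop(cams.capture("scene"),340,220,100,80,7,"pics/g5.png")
E
```

```text
t 12.57 p [ 415.5 -377.1   32.1] jaw 164.84 tilt [-0.08  0.05] gap 1.001 F [-0.5  0.2 -0.1] j [-0.45  0.53 -0.4  -0.   -0.65  0.18]
turn [ 0.001 -0.002 -0.003] shift now(mm) [-0.7 -0.4 17.1] shift in final frame [-0.7 -0.4 17.1]
```

View pics/g5.png

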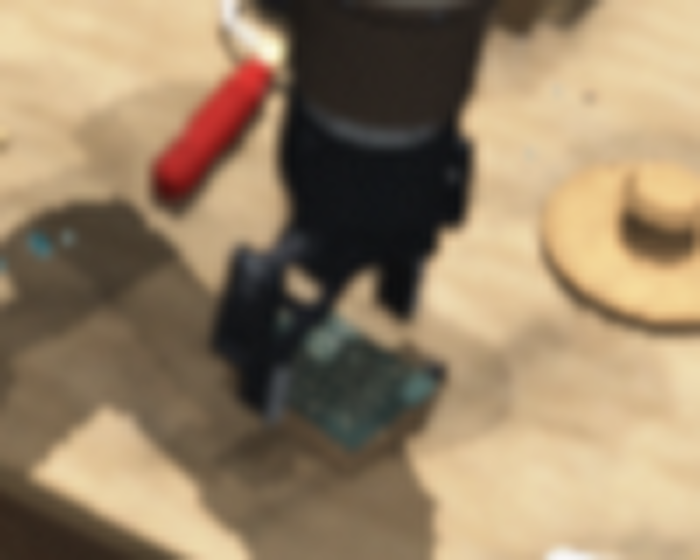

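Call:
{"name": "step_arm", "arguments": {
  "motion": [0, 0, 0, 0, 0, 0.006, 1, 0, 0, 0, 0, 0, 0.006, 1, 0, 0, 0, 0, 0, 0.004, 1, 0, 0, 0, 0, 0, 0, 1, 0, 0, 0, 0, 0, 0, 0.3, 0, 0, 0, 0, 0, 0, 0.2, 0, 0, 0, 0, 0, 0, 0, 0, 0, 0, 0, 0, 0, 0, 0, 0, 0, 0, 0, 0, 0, 0, 0, 0, 0, 0, 0, 0]
}}

```text
time_s: 13.45
ee_pos: [416.3, -377.5, 15.8]
orientation: [0.414, 3.113, -0.0]
force: [-0.1, -0.8, -1.2]
finger_gap: 0.689
```

```bash
python3 go.py 434 98 100 172.6
```

```text
t 13.45 p [ 416.3 -377.5   15.8] jaw 164.85 tilt [ 0.07 -0.03] gap 0.689 F [-0.1 -0.8 -1.2] j [-0.45  0.55 -0.41 -0.   -0.61  0.18]
turn [-0.     0.001 -0.135] shift now(mm) [107.1 463.6 -84.3] shift in final frame [ 43.7 473.8 -84.2]
```

Call:
{"name": "step_arm", "arguments": {
  "motion": [0, 0, 0, 0, 0, -0.01, 0, 0, 0, 0, 0, 0, -0.02, 0, 0, 0, 0, 0, 0, -0.03, 0, 0, 0, -0.06, 0, 0, -0.03, 0, 0, 0, -0.07, 0, 0, -0.01, 0, 0, 0, 0, 0, 0, 0, 0, 0, 0, 0, 0.002, 0.02, 0, 0, 0, 0, 0, 0.003, 0.038, 0, 0, 0, 0, 0, 0.003, 0.038, 0, 0, 0, 0, 0, 0.003, 0.038, 0, 0]
}}

```text
time_s: 14.28
ee_pos: [421.8, -244.5, 121.4]
orientation: [0.233, 3.133, -0.001]
force: [0.7, -0.6, -0.9]
finger_gap: 0.687
```

```bash
python3 go.py 434 98 70 172.6
```

```text
t 14.28 p [ 421.8 -244.5  121.4] jaw 171.48 tilt [ 0.01 -0.05] gap 0.687 F [ 0.7 -0.6 -0.9] j [-0.19  0.3  -0.5   0.   -0.78  0.04]
turn [-0.001  0.    -0.02 ] shift now(mm) [ 38.7 340.6  51.1] shift in final frame [ 32.  341.2  51.4]
```

Call:
{"name": "step_arm", "arguments": {
  "motion": [0, 0, -0.01, 0.004, 0.038, 0, 0, 0, 0, -0.01, 0.004, 0.038, 0, 0, 0, 0, 0, 0.004, 0.038, 0, 0, 0, 0, 0, 0.004, 0.038, 0, 0, 0, 0, 0, 0.004, 0.038, 0, 0, 0, 0, 0, 0.004, 0.038, 0, 0, 0, 0, 0, 0.004, 0.038, 0.01, 0, 0, 0, 0, 0.004, 0.038, 0.01, 0, 0, 0, 0, 0, 0.015, 0.01, 0, 0, 0, 0, 0, 0.005, 0.01, 0]
}}

```text
time_s: 15.12
ee_pos: [431.0, 101.1, 79.7]
orientation: [0.224, 3.131, 0.005]
force: [0.4, 0.1, -0.7]
finger_gap: 0.688
```

Call:
{"name": "step_arm", "arguments": {
  "motion": [0, 0, 0, 0, 0, 0.005, 0, 0, 0, 0, 0, 0, 0, 0, 0, 0, 0, 0, 0, 0, 0, 0, 0, 0, 0, 0, 0, 0, 0, 0, 0, 0, 0, 0, 0, 0, 0, 0, 0, 0, 0, 0, 0, 0, 0, 0, 0, 0, 0, 0, 0, 0, 0, 0, 0, 0, 0, 0, 0, 0, 0, 0, 0, 0, 0, 0, 0, 0, 0, 0]
}}

```text
time_s: 15.95
ee_pos: [429.4, 98.3, 73.8]
orientation: [-0.237, -3.132, -0.002]
force: [-0.4, -0.4, -0.9]
finger_gap: 0.686
```

```bash
python3 go.py 434 98 40 172.6
```

```text
t 15.95 p [429.4  98.3  73.8] jaw 171.35 tilt [-0.05  0.07] gap 0.686 F [-0.4 -0.4 -0.9] j [ 0.6   0.31 -0.66 -0.   -0.61 -0.74]
turn [ 0.001 -0.001 -0.022] shift now(mm) [-4.6  0.3 33.8] shift in final frame [-4.6  0.3 33.8]
```

Call:
{"name": "step_arm", "arguments": {
  "motion": [0, 0, -0.011, -0.003, 0, 0.01, 0, 0, 0, -0.011, -0.002, 0, 0.01, 0, 0, 0, 0, 0, 0, 0.01, 0, 0, 0, 0, 0, 0, 0.005, 0, 0, 0, 0, 0, 0, 0, 0, 0, 0, 0, 0, 0, 0, 0, 0, 0, 0, 0, 0, 0, 0, 0, 0, 0, 0, 0, 0, 0, 0, 0, 0, 0, 0, 0, 0, 0, 0, 0, 0, 0, 0, 0]
}}

```text
time_s: 16.78
ee_pos: [436.5, 98.6, 40.2]
orientation: [0.2, 3.131, 0.007]
force: [-0.2, -0.0, -1.2]
finger_gap: 0.687
```

```bash
python3 go.py 434 98 24 172.6;  python3 - <<'E'
from plant import cams
from h import *
crop(cams.capture("scene"),220,170,100,80,7,"pics/g6.png")
E
```

```text
t 16.78 p [436.5  98.6  40.2] jaw 172.7 tilt [0.28 0.25] gap 0.687 F [-0.2 -0.  -1.2] j [ 0.59  0.38 -0.68 -0.   -0.51 -0.71]
turn [0.005 0.004 0.002] shift now(mm) [ 2.5 -1.  16.2] shift in final frame [ 2.4 -1.  16.2]
```

View pics/g6.png

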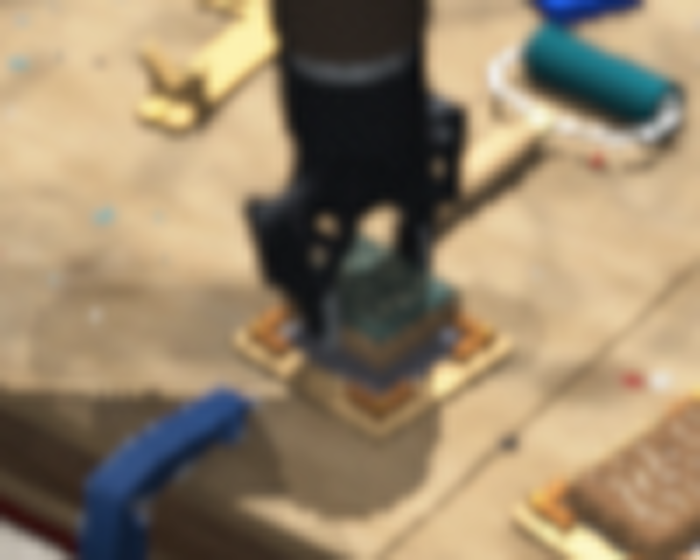

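Call:
{"name": "step_arm", "arguments": {
  "motion": [0.004, 0.004, 0, 0.002, -0.001, 0.006, 0, 0, 0, 0, 0, 0, 0.006, 0, 0, 0, 0, 0, 0, 0.003, 0, 0, 0, 0, 0, 0, 0, 0, 0, 0, 0, 0, 0, 0, 0, 0, 0, 0, 0, 0, 0, 0, 0, 0, 0, 0, 0, 0, 0, 0, 0, 0, 0, 0, 0, 0, 0, 0, 0, 0, 0, 0, 0, 0, 0, 0, 0, 0, 0, 0]
}}

```text
time_s: 17.67
ee_pos: [434.4, 98.0, 24.0]
orientation: [0.2, 3.135, 0.001]
force: [0.7, -0.2, -1.2]
finger_gap: 0.687
```

```bash
python3 go.py 434 98 24 172.6;  python3 - <<'E'
from plant import cams
from h import *
crop(cams.capture("scene"),220,170,100,80,7,"pics/g7.png")
E
```

```text
t 17.67 p [434.4  98.   24. ] jaw 172.71 tilt [0.03 0.05] gap 0.687 F [ 0.7 -0.2 -1.2] j [ 0.59  0.41 -0.69 -0.   -0.47 -0.71]
turn [0.001 0.    0.002] shift now(mm) [ 0.4 -0.1 -0. ] shift in final frame [ 0.4 -0.1 -0. ]
```

View pics/g7.png

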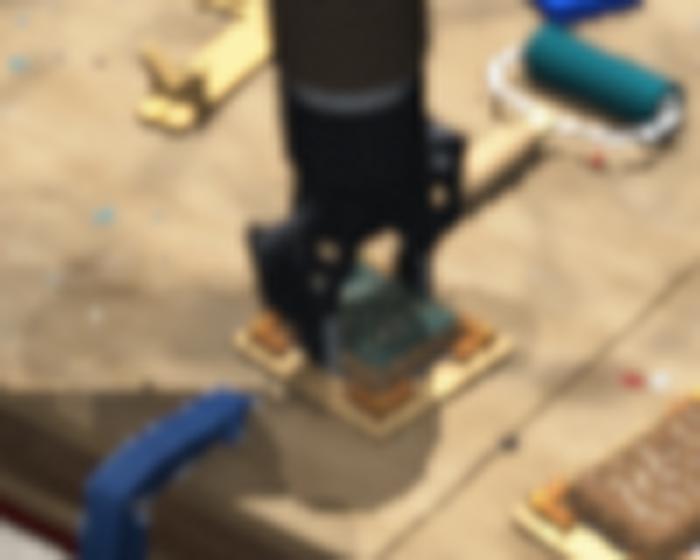

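Call:
{"name": "step_arm", "arguments": {
  "motion": [0, 0, 0, 0, 0, 0, 0.6, 0, 0, 0, 0, 0, 0, 1, 0, 0, 0, 0, 0, 0, 1, 0, 0, 0, 0, 0, 0, 1, 0, 0, 0, 0, 0, -0.01, 1, 0, 0, 0, 0, 0, -0.02, 1, 0, 0, 0, 0, 0, -0.03, 1, 0, 0, -0.06, 0, 0, -0.03, 1, 0, 0, -0.12, 0, 0, -0.02, 1, 0, 0, -0.12, 0, 0, 0, 1]
}}

```text
time_s: 18.55
ee_pos: [434.1, 97.4, 138.0]
orientation: [0.288, -3.125, 0.003]
force: [0.3, 0.8, 0.5]
finger_gap: 1.004
```

Call:
{"name": "step_arm", "arguments": {
  "motion": [0, 0, -0.12, 0, 0, 0, 1, 0, 0, -0.12, 0, 0, 0, 1, 0, 0, -0.12, 0, 0, 0, 1, 0, 0, -0.12, 0, 0, 0, 1, 0, 0, -0.12, 0, 0, 0, 1, 0, 0, -0.12, 0, 0, 0, 1, 0, 0, -0.12, 0, 0, 0, 1, 0, 0, -0.12, 0, 0, 0, 1, 0, 0, -0.12, 0, 0, 0, 1, 0, 0, -0.12, 0, 0, 0, 1]
}}

```text
time_s: 19.38
ee_pos: [434.2, 97.7, 141.8]
orientation: [-2.06, 2.365, -0.001]
force: [-0.2, 0.5, -0.0]
finger_gap: 0.997
```

```bash
python3 go.py 608.5 135 70 87.3
```

```text
t 19.38 p [434.2  97.7 141.8] jaw -97.9 tilt [0.24 0.18] gap 0.997 F [-0.2  0.5 -0. ] j [ 0.59  0.2  -0.57 -0.   -0.79  0.84]
turn [-0.004  0.003 -0.091] shift now(mm) [ -60.7 -167.2   72.6] shift in final frame [ -45.5 -172.3   71.8]
```

Call:
{"name": "step_arm", "arguments": {
  "motion": [0, 0, -0.045, 0, 0, 0, 1, 0, 0, -0.045, 0, 0, 0, 1, 0, 0, 0, -0.009, -0.034, 0.005, 1, 0, 0, 0, -0.009, -0.034, 0.01, 1, 0, 0, 0, -0.009, -0.034, 0.01, 1, 0, 0, 0, -0.009, -0.034, 0.01, 1, 0, 0, 0, -0.007, -0.025, 0.01, 1, 0, 0, 0, -0.003, -0.01, 0.01, 1, 0, 0, 0, 0, 0, 0, 1, 0, 0, 0, 0, 0, 0, 1]
}}

```text
time_s: 20.22
ee_pos: [612.1, 137.1, 83.6]
orientation: [-2.176, 2.26, 0.0]
force: [-0.1, -0.3, -0.3]
finger_gap: 0.998
```

Call:
{"name": "step_arm", "arguments": {
  "motion": [0, 0, 0, 0, 0, 0, 1, 0, 0, 0, 0, 0, 0, 1, 0, 0, 0, 0, 0, 0, 1, 0, 0, 0, 0, 0, 0, 1, 0, 0, 0, 0, 0, 0, 1, 0, 0, 0, 0, 0, 0, 1, 0, 0, 0, 0, 0, 0, 1, 0, 0, 0, 0, 0, 0, 1, 0, 0, 0, 0, 0, 0, 1, 0, 0, 0, 0, 0, 0, 1]
}}

```text
time_s: 21.05
ee_pos: [608.8, 136.7, 88.2]
orientation: [-2.175, 2.256, -0.0]
force: [0.1, 0.8, 0.1]
finger_gap: 0.996
```

```bash
python3 go.py 608.5 135 70 87.3;python3 - <<'E'
from plant import cams
from h import *
crop(cams.capture("scene"),250,150,100,80,7,"pics/g8.png")
E
```

```text
t 21.05 p [608.8 136.7  88.2] jaw -92.1 tilt [0.33 0.3 ] gap 0.996 F [0.1 0.8 0.1] j [ 0.48  0.53 -0.2  -0.   -0.84  1.06]
turn [-0.006  0.005  0.01 ] shift now(mm) [ 1.9  0.3 18.2] shift in final frame [ 1.8  0.2 18.2]
```

View pics/g8.png

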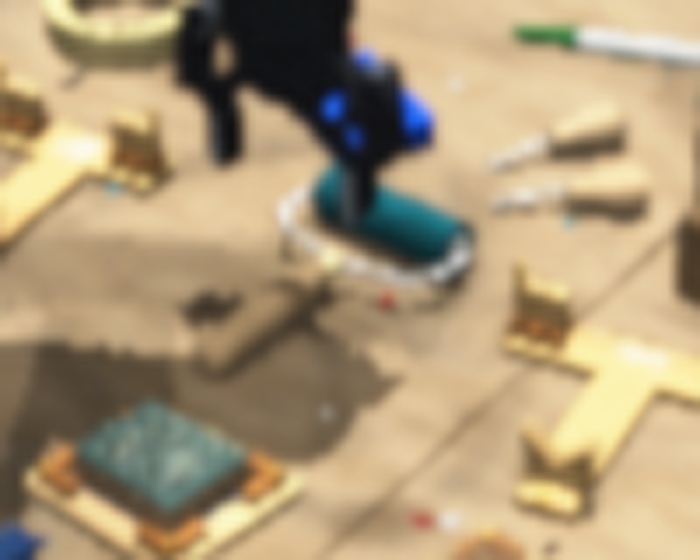

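Call:
{"name": "step_arm", "arguments": {
  "motion": [-0.006, 0.005, 0.01, 0.002, 0, 0.01, 1, 0, 0, 0, 0, 0, 0.015, 1, 0, 0, 0, 0, 0, 0.015, 1, 0, 0, 0, 0, 0, 0.01, 1, 0, 0, 0, 0, 0, 0.005, 1, 0, 0, 0, 0, 0, 0.004, 1, 0, 0, 0, 0, 0, 0, 1, 0, 0, 0, 0, 0, 0, 1, 0, 0, 0, 0, 0, 0, 1, 0, 0, 0, 0, 0, 0, 1]
}}

```text
time_s: 21.93
ee_pos: [609.6, 134.4, 24.4]
orientation: [2.165, -2.275, -0.0]
force: [0.2, 0.5, 0.0]
finger_gap: 1.003
```

```bash
python3 go.py 608.5 135 22 87.3;python3 - <<'E'
from plant import cams
from h import *
crop(cams.capture("scene"),250,150,100,80,7,"pics/g9.png")
E
```

```text
t 21.93 p [609.6 134.4  24.4] jaw -92.83 tilt [-0.07 -0.04] gap 1.003 F [0.2 0.5 0. ] j [ 0.48  0.62 -0.24  0.   -0.72  1.05]
turn [ 0.001 -0.001 -0.002] shift now(mm) [-0.6  1.1  2.4] shift in final frame [-0.6  1.2  2.4]
```

View pics/g9.png

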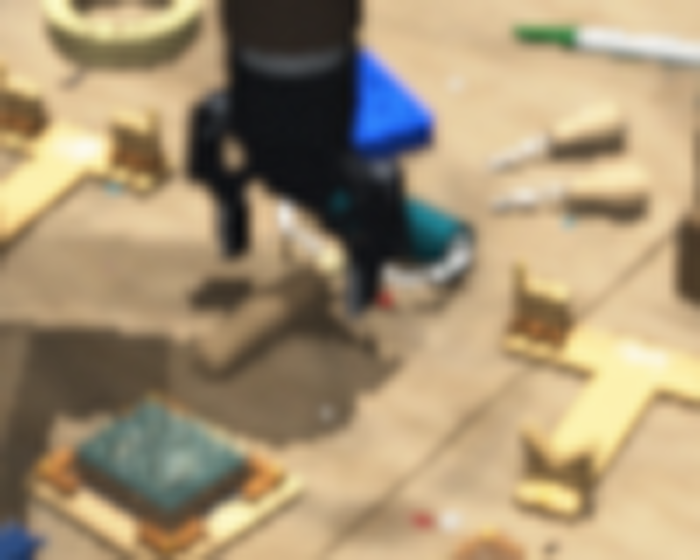

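Call:
{"name": "step_arm", "arguments": {
  "motion": [0, 0, 0, 0, 0.001, 0.002, 0.5, 0, 0, 0, 0, 0, 0, 0, 0, 0, 0, 0, 0, 0, -0.3, 0, 0, 0, 0, 0, 0, -0.5, 0, 0, 0, 0, 0, 0, -0.7, 0, 0, 0, 0, 0, 0, -0.7, 0, 0, 0, 0, 0, 0, -0.7, 0, 0, 0, 0, 0, 0, -0.7, 0, 0, 0, 0, 0, 0, -0.7, 0, 0, 0, 0, 0, 0, -0.7]
}}

```text
time_s: 22.82
ee_pos: [609.6, 135.0, 24.6]
orientation: [-2.163, 2.274, -0.002]
force: [-0.7, -0.4, 1.1]
finger_gap: 0.24
```

```bash
python3 go.py 611 -67 100 99.2
```

```text
t 22.82 p [609.6 135.   24.6] jaw -92.87 tilt [0.16 0.07] gap 0.24 F [-0.7 -0.4  1.1] j [ 0.48  0.62 -0.24  0.   -0.71  1.04]
turn [-0.003  0.001 -0.211] shift now(mm) [201.6 -11.7 -75.6] shift in final frame [199.6  30.9 -75.4]
```

Call:
{"name": "step_arm", "arguments": {
  "motion": [0, 0, 0, 0, 0, -0.005, -0.7, 0, 0, 0, 0, 0, -0.01, -0.7, 0, 0, 0, 0, 0, -0.015, -0.7, 0, 0, 0, 0, 0, -0.02, -0.7, 0, 0, -0.05, 0, 0, -0.02, -0.7, 0, 0, -0.05, 0, 0, -0.015, -0.7, 0, 0, -0.05, 0, 0, -0.01, -0.7, 0, 0, -0.05, 0, 0, 0, -0.7, 0, 0, 0, 0, 0, 0, -0.7, 0, 0, 0, 0, 0, 0, -0.7]
}}

```text
time_s: 23.65
ee_pos: [604.7, 133.2, 123.8]
orientation: [2.383, -2.036, -0.009]
force: [0.4, 0.3, -2.8]
finger_gap: 0.241
```

```bash
python3 go.py 611 -67 100 99.2;python3 - <<'E'
from plant import cams
from h import *
crop(cams.capture("scene"),240,110,120,100,6,"pics/g10.png")
crop(cams.capture("top"),220,130,120,100,6,"pics/g10t.png")
E
```

```text
t 23.65 p [604.7 133.2 123.8] jaw -81.01 tilt [-0.5  -0.09] gap 0.241 F [ 0.4  0.3 -2.8] j [ 0.48  0.49 -0.16 -0.   -0.93  1.25]
turn [ 0.009 -0.    -0.004] shift now(mm) [198.7  24.9  24.1] shift in final frame [198.6  25.8  23.8]
```

View pics/g10.png

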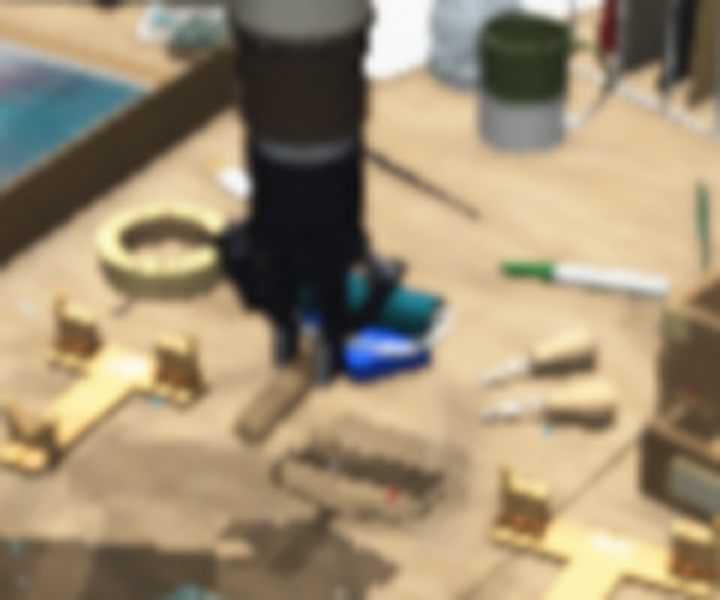

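View pics/g10t.png

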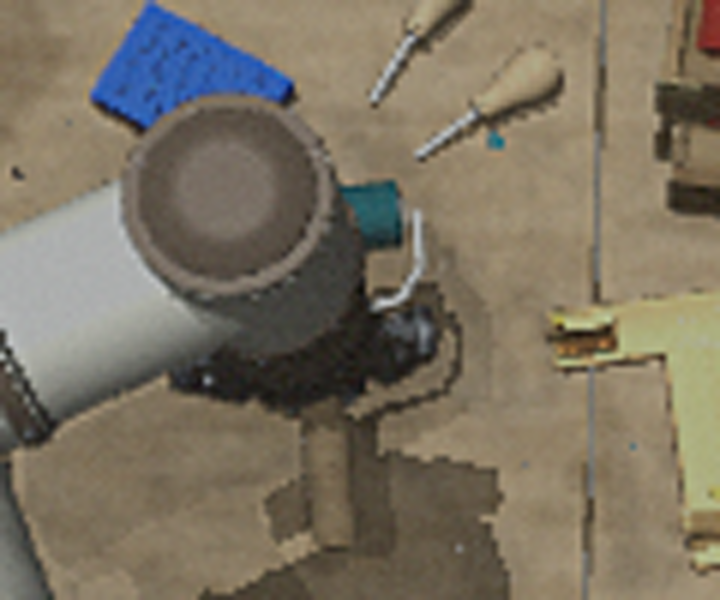

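```bash
python3 - <<'E'
from plant import cams
from h import *
c=cams.capture("scene"); t=cams.capture("top")
a=np.radians(9); ex=np.array([np.cos(a),np.sin(a),0]); ey=np.array([-ex[1],ex[0],0]); o=np.array([604.7-1,133.2,115.5])
for n,P in [("rear",o-82*ex),("rollR",o+89*ex-50*ey)]: 
  for dz in (-10,0,10): print(n,dz,(proj(c,P+[0,0,dz])[0]-[240,110])*6,(proj(t,P+[0,0,dz])[0]-[220,130])*6)
E
```

```text
rear -10 [244.80054578 439.1679321 ] [339.85901774 543.80986534]
rear 0 [244.17955957 425.96024133] [337.94667832 540.77491756]
rear 10 [243.55350966 412.64485144] [336.00653312 537.69584105]
rollR -10 [432.44062444 327.07356715] [398.67947768 210.84187714]
rollR 0 [432.57190514 314.34722612] [397.22829939 205.53753537]
rollR 10 [432.70418269 301.52425121] [395.7565437  200.15797913]
```

```bash
python3 - <<'E'
from plant import cams
from h import *
t=cams.capture("top"); s=cams.capture("scene")
for z in (0,80): print(np.round(ray(t,[[332,166],[332,150],[427,177],[430,175]],z)[:,:2]))
cv2.imwrite("pics/box.png",np.hstack([cv2.resize(t["pixels"][110:200,310:450],(560,360)),]))
crop(s,320,100,160,130,5,"pics/boxs.png")
E
```

```text
[[ 731.  -47.]
 [ 787.  -46.]
 [ 701. -368.]
 [ 708. -378.]]
[[ 708.  -46.]
 [ 761.  -45.]
 [ 680. -349.]
 [ 687. -359.]]
```

View pics/box.png

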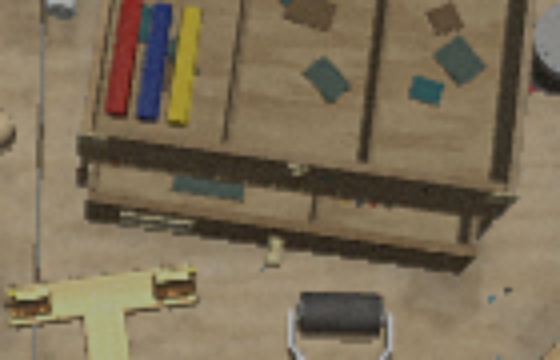

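View pics/boxs.png

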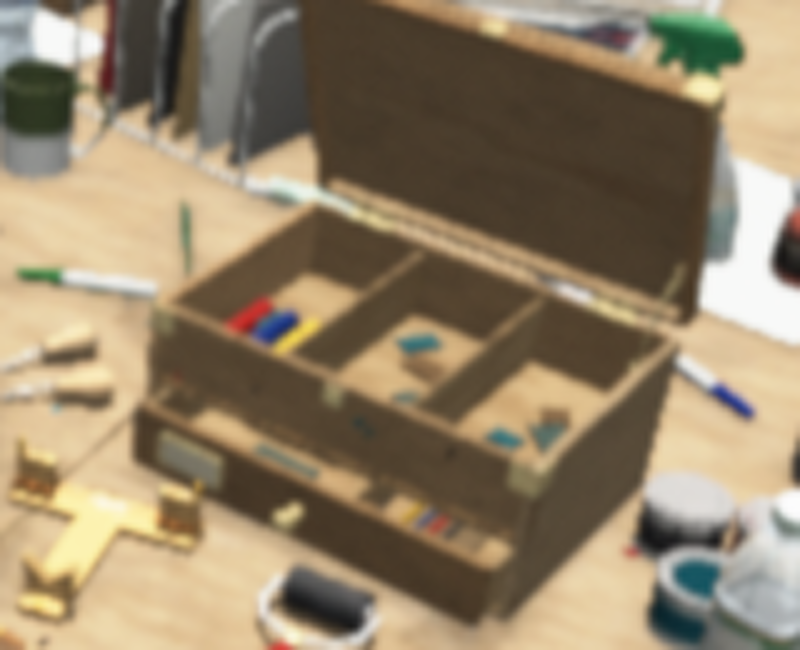

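```bash
python3 - <<'E'
from plant import cams
from h import *
t=cams.capture("top"); s=cams.capture("scene")
print("scene bottom edge", np.round(ray(s,[[320+137/5,100+462/5],[320+250/5,100+515/5],[320+475/5,100+620/5]],0)[:,:2]))
print("top bottom edge", np.round(ray(t,[[310+87/4,110+221/4],[310+465/4,110+272/4]],0)[:,:2]))
for z in (30,40,50,60): print(z,"scene top edge", np.round(ray(s,[[320+138/5,100+408/5]],z)[:,:2]),"top", np.round(ray(t,[[310+87/4,110+203/4]],z)[:,:2]))
E
```

```text
scene bottom edge [[ 744.  -48.]
 [ 733. -158.]
 [ 714. -357.]]
top bottom edge [[ 733.  -46.]
 [ 697. -366.]]
30 scene top edge [[774. -30.]] top [[740. -45.]]
40 scene top edge [[761. -37.]] top [[737. -45.]]
50 scene top edge [[748. -43.]] top [[734. -45.]]
60 scene top edge [[735. -50.]] top [[731. -45.]]
```

Call:
{"name": "step_arm", "arguments": {
  "motion": [0.009, 0, -0.004, 0.02, 0.002, 0, -0.7, 0, 0, 0, 0.035, 0.005, 0, -0.7, 0, 0, 0, 0.038, 0.005, 0, -0.7, 0, 0, 0, 0.038, 0.005, 0, -0.7, 0, 0, 0, 0.035, 0.005, 0, -0.7, 0, 0, 0, 0.02, 0.003, 0, -0.7, 0, 0, 0, 0.005, 0, 0, -0.7, 0, 0, 0, 0, 0, 0, -0.7, 0, 0, 0, 0, 0, 0, -0.7, 0, 0, 0, 0, 0, 0, -0.7]
}}

```text
time_s: 24.88
ee_pos: [612.0, -64.6, 120.8]
orientation: [2.396, -2.028, -0.001]
force: [0.3, -0.0, -2.2]
finger_gap: 0.243
```

Call:
{"name": "step_arm", "arguments": {
  "motion": [0, 0, 0, 0, 0, 0, -0.7, 0, 0, 0, 0, 0, 0, -0.7, 0, 0, 0, 0, 0, 0, -0.7, 0, 0, 0, 0, 0, 0, -0.7, 0, 0, 0, 0, 0, 0, -0.7, 0, 0, 0, 0, 0, 0, -0.7, 0, 0, 0, 0, 0, 0, -0.7, 0, 0, 0, 0, 0, 0, -0.7, 0, 0, 0, 0, 0, 0, -0.7, 0, 0, 0, 0, 0, 0, -0.7]
}}

```text
time_s: 25.72
ee_pos: [612.6, -58.8, 121.0]
orientation: [2.405, -2.019, -0.001]
force: [0.8, 0.1, -3.6]
finger_gap: 0.242
```

```bash
python3 go.py 607.5 -67.5 80 99.2
```

```text
t 25.72 p [612.6 -58.8 121. ] jaw -80.04 tilt [-0.08 -0.03] gap 0.242 F [ 0.8  0.1 -3.6] j [ 0.17  0.48 -0.18  0.   -0.91  1.58]
turn [ 0.001 -0.     0.013] shift now(mm) [ 7.7  6.5 41. ] shift in final frame [ 7.8  6.4 41. ]
```

Call:
{"name": "step_arm", "arguments": {
  "motion": [0, 0, 0.007, 0.004, 0.003, 0, -0.7, 0, 0, 0.006, 0.004, 0.003, 0.01, -0.7, 0, 0, 0, 0, 0, 0.01, -0.7, 0, 0, 0, 0, 0, 0.01, -0.7, 0, 0, 0, 0, 0, 0.01, -0.7, 0, 0, 0, 0, 0, 0, -0.7, 0, 0, 0, 0, 0, 0, -0.7, 0, 0, 0, 0, 0, 0, -0.7, 0, 0, 0, 0, 0, 0, -0.7, 0, 0, 0, 0, 0, 0, -0.7]
}}

```text
time_s: 26.55
ee_pos: [606.5, -69.5, 74.8]
orientation: [2.387, -2.036, -0.005]
force: [0.0, -0.4, -3.0]
finger_gap: 0.239
```

```bash
python3 go.py 607.5 -67.5 52 99.2;python3 - <<'E'
from plant import cams
from h import *
crop(cams.capture("scene"),300,140,100,80,7,"pics/g11.png")
crop(cams.capture("top"),290,150,100,80,7,"pics/g11t.png")
E
```

```text
t 26.55 p [606.5 -69.5  74.8] jaw -80.93 tilt [-0.28 -0.06] gap 0.239 F [ 0.  -0.4 -3. ] j [ 0.15  0.53 -0.24  0.   -0.81  1.58]
turn [ 0.005 -0.    -0.002] shift now(mm) [-1.8 -1.4 22.8] shift in final frame [-1.8 -1.3 22.8]
```

View pics/g11.png

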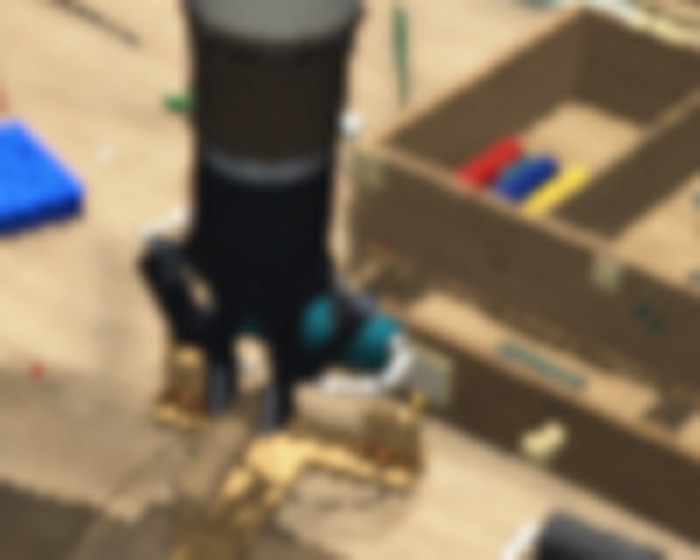

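View pics/g11t.png

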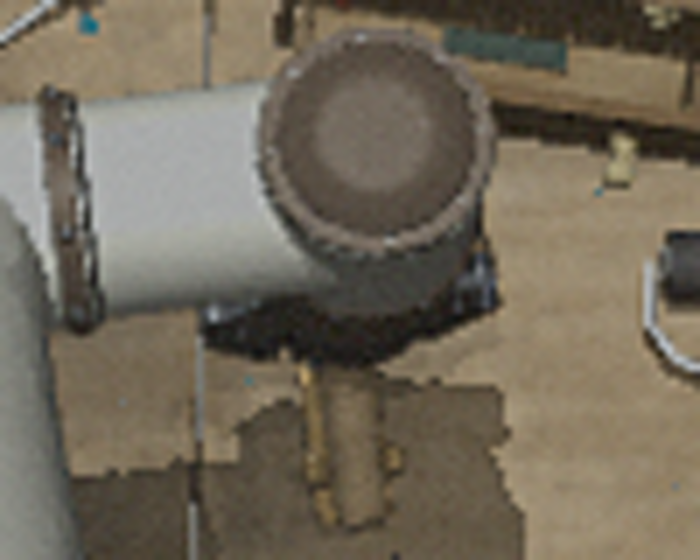

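Call:
{"name": "step_arm", "arguments": {
  "motion": [0.005, 0, 0, -0.002, -0.001, 0.006, -0.7, 0, 0, 0, 0, 0, 0.006, -0.7, 0, 0, 0, 0, 0, 0.006, -0.7, 0, 0, 0, 0, 0, 0.003, -0.7, 0, 0, 0, 0, 0, 0, -0.7, 0, 0, 0, 0, 0, 0, -0.7, 0, 0, 0, 0, 0, 0, -0.7, 0, 0, 0, 0, 0, 0, -0.7, 0, 0, 0, 0, 0, 0, -0.7, 0, 0, 0, 0, 0, 0, -0.7]
}}

```text
time_s: 27.48
ee_pos: [608.2, -67.1, 53.1]
orientation: [-2.39, 2.037, -0.004]
force: [1.4, -0.4, -2.1]
finger_gap: 0.245
```

```bash
python3 go.py 607.5 -67.5 50.5 99.2;python3 - <<'E'
from plant import cams
from h import *
crop(cams.capture("scene"),300,140,100,80,7,"pics/g12.png")
crop(cams.capture("top"),290,150,100,80,7,"pics/g12t.png")
E
```

```text
t 27.48 p [608.2 -67.1  53.1] jaw -80.87 tilt [ 0.19 -0.03] gap 0.245 F [ 1.4 -0.4 -2.1] j [ 0.15  0.56 -0.25  0.   -0.75  1.57]
turn [-0.003 -0.001 -0.001] shift now(mm) [0.3 0.8 2.6] shift in final frame [0.3 0.8 2.6]
```

View pics/g12.png

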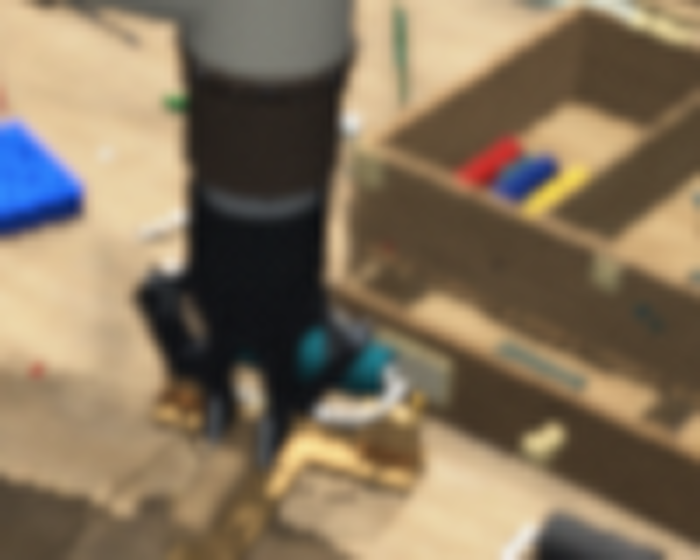

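View pics/g12t.png

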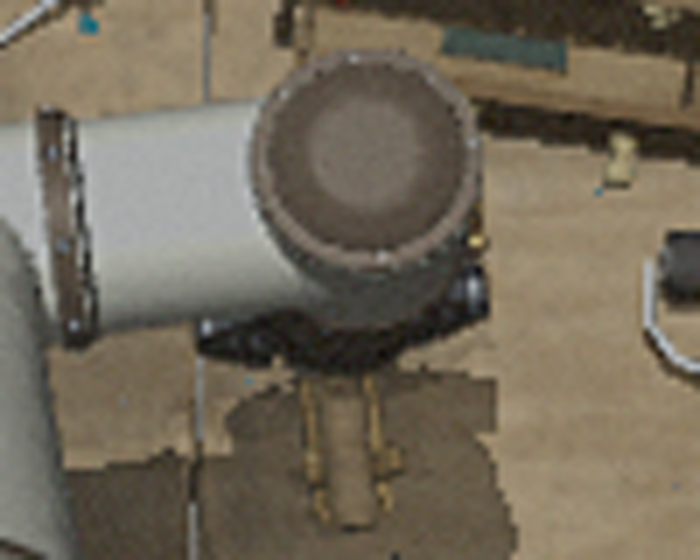

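Call:
{"name": "step_arm", "arguments": {
  "motion": [0, 0, 0, 0, 0, 0.002, -0.7, 0, 0, 0, 0, 0, 0.0015, -0.7, 0, 0, 0, 0, 0, 0, -0.7, 0, 0, 0, 0, 0, 0, -0.7, 0, 0, 0, 0, 0, 0, -0.7, 0, 0, 0, 0, 0, 0, -0.7, 0, 0, 0, 0, 0, 0, -0.7, 0, 0, 0, 0, 0, 0, -0.7, 0, 0, 0, 0, 0, 0, -0.7, 0, 0, 0, 0, 0, 0, -0.7]
}}

```text
time_s: 28.42
ee_pos: [609.1, -67.8, 51.8]
orientation: [-2.391, 2.034, -0.009]
force: [-0.6, -0.5, -0.5]
finger_gap: 0.24
```

```bash
python3 go.py 607.5 -67.5 50.5 99.2
```

```text
t 28.42 p [609.1 -67.8  51.8] jaw -80.77 tilt [ 0.32 -0.11] gap 0.24 F [-0.6 -0.5 -0.5] j [ 0.15  0.56 -0.26  0.   -0.75  1.57]
turn [-0.005 -0.003  0.001] shift now(mm) [-0.6  1.6  1.3] shift in final frame [-0.6  1.6  1.3]
```

Call:
{"name": "step_arm", "arguments": {
  "motion": [0, 0, 0, 0, 0, 0.001, -0.7, 0, 0, 0, 0, 0, 0, -0.4, 0, 0, 0, 0, 0, 0, 0, 0, 0, 0, 0, 0, 0, 0.3, 0, 0, 0, 0, 0, 0, 0.3, 0, 0, 0, 0, 0, 0, 0.3, 0, 0, 0, 0, 0, -0.01, 0.3, 0, 0, 0, 0, 0, -0.02, 0.3, 0, 0, 0, 0, 0, -0.03, 0.3, 0, 0, 0, 0, 0, -0.03, 0.5]
}}

```text
time_s: 29.25
ee_pos: [606.0, -67.2, 138.5]
orientation: [2.388, -2.033, -0.005]
force: [1.2, 0.5, 0.1]
finger_gap: 0.747
```

```bash
python3 go.py 568 -255.5 120 89;python3 - <<'E'
from plant import cams
from h import *
crop(cams.capture("scene"),300,140,100,80,7,"pics/g13.png")
E
```

```text
t 29.25 p [606.  -67.2 138.5] jaw -80.83 tilt [-0.33 -0.13] gap 0.747 F [1.2 0.5 0.1] j [ 0.16  0.46 -0.18  0.   -0.94  1.57]
turn [ 0.006 -0.002  0.177] shift now(mm) [179.8  67.4  19.1] shift in final frame [188.9  34.7  18.5]
```

View pics/g13.png

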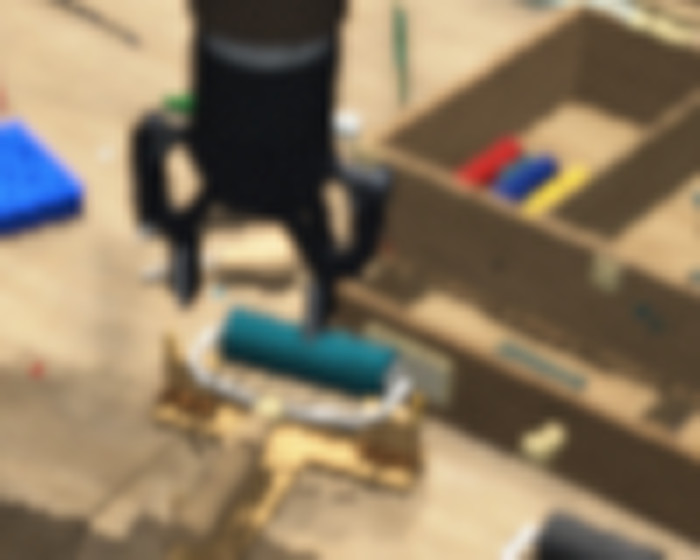

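Call:
{"name": "step_arm", "arguments": {
  "motion": [0, 0, 0.06, 0, 0, -0.01, 1, 0, 0, 0.06, 0, 0, 0, 1, 0, 0, 0.057, 0, 0, 0, 1, 0, 0, 0, 0.035, 0.007, 0, 1, 0, 0, 0, 0.037, 0.007, 0, 1, 0, 0, 0, 0.037, 0.007, 0, 1, 0, 0, 0, 0.037, 0.006, 0.01, 1, 0, 0, 0, 0.025, 0.005, 0.01, 1, 0, 0, 0, 0.01, 0.001, 0.01, 1, 0, 0, 0, 0, 0, 0.01, 1]
}}

```text
time_s: 30.13
ee_pos: [580.9, -252.9, 132.1]
orientation: [-2.185, 2.221, -0.048]
force: [0.1, 0.6, -0.0]
finger_gap: 1.0
```

Call:
{"name": "step_arm", "arguments": {
  "motion": [0, 0, 0, 0, 0, 0.01, 1, 0, 0, 0, 0, 0, 0, 1, 0, 0, 0, 0, 0, 0, 1, 0, 0, 0, 0, 0, 0, 1, 0, 0, 0, 0, 0, 0, 1, 0, 0, 0, 0, 0, 0, 1, 0, 0, 0, 0, 0, 0, 1, 0, 0, 0, 0, 0, 0, 1, 0, 0, 0, 0, 0, 0, 1, 0, 0, 0, 0, 0, 0, 1]
}}

```text
time_s: 30.97
ee_pos: [583.4, -246.3, 121.1]
orientation: [-2.194, 2.212, -0.047]
force: [-0.3, 0.6, 0.3]
finger_gap: 1.0
```

```bash
python3 go.py 568 -255.5 70 89
```

```text
t 30.97 p [ 583.4 -246.3  121.1] jaw -90.47 tilt [ 2.26 -0.18] gap 1.0 F [-0.3  0.6  0.3] j [-0.15  0.5  -0.16 -0.   -0.87  1.71]
turn [-0.039 -0.003  0.009] shift now(mm) [ 9.2 17.3 50.5] shift in final frame [ 9.5 15.2 51.1]
```

Call:
{"name": "step_arm", "arguments": {
  "motion": [-0.02, -0.002, 0.005, 0.005, 0.008, 0, 1, -0.02, -0.001, 0.004, 0.005, 0.008, 0.01, 1, 0, 0, 0, 0, 0, 0.015, 1, 0, 0, 0, 0, 0, 0.015, 1, 0, 0, 0, 0, 0, 0.01, 1, 0, 0, 0, 0, 0, 0, 1, 0, 0, 0, 0, 0, 0, 1, 0, 0, 0, 0, 0, 0, 1, 0, 0, 0, 0, 0, 0, 1, 0, 0, 0, 0, 0, 0, 1]
}}

```text
time_s: 31.8
ee_pos: [563.4, -259.9, 67.6]
orientation: [2.194, -2.242, -0.01]
force: [-0.1, 0.4, -0.5]
finger_gap: 1.004
```

```bash
python3 go.py 568 -255.5 22 89
```

```text
t 31.8 p [ 563.4 -259.9   67.6] jaw -91.24 tilt [-0.46  0.04] gap 1.004 F [-0.1  0.4 -0.5] j [-0.17  0.56 -0.21  0.   -0.81  1.72]
turn [ 0.008  0.001 -0.004] shift now(mm) [-4.5 -4.9 45.6] shift in final frame [-4.5 -4.5 45.6]
```

Call:
{"name": "step_arm", "arguments": {
  "motion": [0.007, 0, -0.004, -0.003, -0.003, 0, 1, 0, 0, 0, -0.002, -0.001, 0.01, 1, 0, 0, 0, 0, 0, 0.015, 1, 0, 0, 0, 0, 0, 0.01, 1, 0, 0, 0, 0, 0, 0.005, 1, 0, 0, 0, 0, 0, 0.002, 1, 0, 0, 0, 0, 0, 0, 1, 0, 0, 0, 0, 0, 0, 1, 0, 0, 0, 0, 0, 0, 1, 0, 0, 0, 0, 0, 0, 1]
}}

```text
time_s: 32.63
ee_pos: [570.7, -254.0, 25.4]
orientation: [-2.202, 2.236, -0.008]
force: [-0.8, -0.5, 0.1]
finger_gap: 0.999
```

```bash
python3 go.py 568 -255.5 22 89;python3 - <<'E'
from plant import cams
from h import *
crop(cams.capture("scene"),330,180,100,80,7,"pics/g14.png")
E
```

```text
t 32.63 p [ 570.7 -254.    25.4] jaw -90.88 tilt [ 0.36 -0.05] gap 0.999 F [-0.8 -0.5  0.1] j [-0.16  0.61 -0.24 -0.   -0.71  1.72]
turn [-0.006 -0.001  0.002] shift now(mm) [1.5 2.7 3.4] shift in final frame [1.5 2.7 3.4]
```

View pics/g14.png

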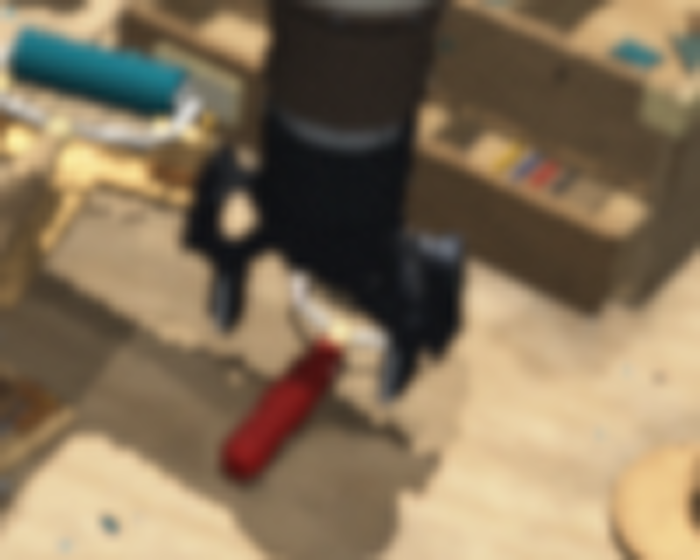

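Call:
{"name": "step_arm", "arguments": {
  "motion": [-0.005, 0, 0.002, 0.001, 0.002, 0.002, 0.5, 0, 0, 0, 0, 0, 0.001, 0, 0, 0, 0, 0, 0, 0, -0.3, 0, 0, 0, 0, 0, 0, -0.5, 0, 0, 0, 0, 0, 0, -0.7, 0, 0, 0, 0, 0, 0, -0.7, 0, 0, 0, 0, 0, 0, -0.7, 0, 0, 0, 0, 0, 0, -0.7, 0, 0, 0, 0, 0, 0, -0.7, 0, 0, 0, 0, 0, 0, -0.7]
}}

```text
time_s: 33.52
ee_pos: [569.3, -255.5, 23.9]
orientation: [-2.2, 2.24, -0.006]
force: [-0.5, 0.7, 0.1]
finger_gap: 0.24
```

```bash
python3 go.py 601 338 110 95.5
```

```text
t 33.52 p [ 569.3 -255.5   23.9] jaw -91.04 tilt [ 0.22 -0.1 ] gap 0.24 F [-0.5  0.7  0.1] j [-0.16  0.62 -0.24  0.   -0.71  1.71]
turn [-0.004 -0.002 -0.114] shift now(mm) [-593.9  -21.2  -87. ] shift in final frame [-587.8  -88.4  -86.1]
```

Call:
{"name": "step_arm", "arguments": {
  "motion": [0, 0, 0, 0, 0, -0.005, -0.7, 0, 0, 0, 0, 0, -0.01, -0.7, 0, 0, 0, 0, 0, -0.02, -0.7, 0, 0, 0, 0, 0, -0.025, -0.7, 0, 0, -0.04, 0, 0, -0.025, -0.7, 0, 0, -0.04, 0, 0, -0.02, -0.7, 0, 0, -0.034, 0, 0, -0.01, -0.7, 0, 0, 0, -0.02, -0.003, 0, -0.7, 0, 0, 0, -0.035, -0.005, 0, -0.7, 0, 0, 0, -0.035, -0.005, 0, -0.7]
}}

```text
time_s: 34.35
ee_pos: [568.1, -166.5, 144.1]
orientation: [2.317, -2.118, -0.01]
force: [0.5, 0.1, -3.4]
finger_gap: 0.243
```

```bash
python3 go.py 600 338 130 95.5
```

```text
t 34.35 p [ 568.1 -166.5  144.1] jaw -84.85 tilt [-0.38  0.13] gap 0.243 F [ 0.5  0.1 -3.4] j [-0.01  0.43 -0.21 -0.   -0.94  1.68]
turn [ 0.006  0.003 -0.006] shift now(mm) [-499.6  -77.1   15.1] shift in final frame [-499.1  -80.1   14.1]
```

Call:
{"name": "step_arm", "arguments": {
  "motion": [0.003, 0.002, -0.003, -0.038, -0.006, 0, -0.7, 0.003, 0.001, -0.003, -0.038, -0.006, 0, -0.7, 0, 0, 0, -0.038, -0.006, 0, -0.7, 0, 0, 0, -0.038, -0.006, 0, -0.7, 0, 0, 0, -0.038, -0.006, 0, -0.7, 0, 0, 0, -0.038, -0.006, 0, -0.7, 0, 0, 0, -0.038, -0.006, 0, -0.7, 0, 0, 0, -0.038, -0.006, 0, -0.7, 0, 0, 0, -0.038, -0.006, 0, -0.7, 0, 0, 0, -0.038, -0.006, 0, -0.7]
}}

```text
time_s: 35.18
ee_pos: [585.4, 233.3, 149.0]
orientation: [2.318, -2.117, -0.007]
force: [1.2, 0.2, -2.2]
finger_gap: 0.239
```

```bash
python3 go.py 600 338 130 95.5
```

```text
t 35.18 p [585.4 233.3 149. ] jaw -84.8 tilt [-0.29  0.07] gap 0.239 F [ 1.2  0.2 -2.2] j [ 0.63  0.48 -0.11 -0.   -0.99  1.03]
turn [ 0.005  0.002 -0.005] shift now(mm) [-102.9  -24.1   19. ] shift in final frame [-102.8  -24.5   19. ]
```

Call:
{"name": "step_arm", "arguments": {
  "motion": [0, 0, 0, -0.035, -0.008, 0, -0.7, 0, 0, 0, -0.035, -0.008, 0, -0.7, 0, 0, 0, -0.02, -0.005, 0.005, -0.7, 0, 0, 0, -0.006, -0.001, 0.01, -0.7, 0, 0, 0, 0, 0, 0.01, -0.7, 0, 0, 0, 0, 0, 0.01, -0.7, 0, 0, 0, 0, 0, 0, -0.7, 0, 0, 0, 0, 0, 0, -0.7, 0, 0, 0, 0, 0, 0, -0.7, 0, 0, 0, 0, 0, 0, -0.7]
}}

```text
time_s: 36.02
ee_pos: [593.2, 338.1, 110.3]
orientation: [2.318, -2.106, -0.013]
force: [-0.5, 0.7, -2.0]
finger_gap: 0.24
```

```bash
python3 go.py 600 338 80 95.5; python3 - <<'E'
from plant import cams
from h import *
crop(cams.capture("scene"),210,130,100,80,7,"pics/g15.png")
crop(cams.capture("top"),170,150,100,80,7,"pics/g15t.png")
E
```

```text
t 36.02 p [593.2 338.1 110.3] jaw -84.53 tilt [-0.73 -0.1 ] gap 0.24 F [-0.5  0.7 -2. ] j [ 0.75  0.6   0.   -0.01 -0.99  0.92]
turn [ 0.013 -0.001 -0.001] shift now(mm) [ 0.8 -7.1 30.2] shift in final frame [ 0.8 -6.7 30.3]
```

View pics/g15.png

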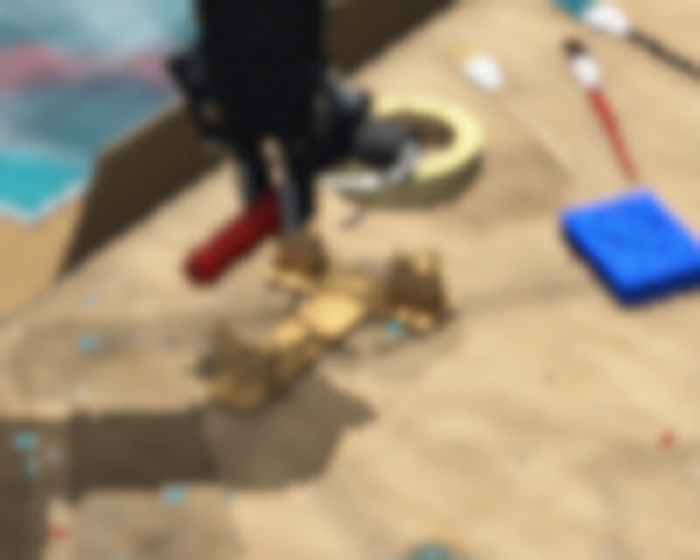

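View pics/g15t.png

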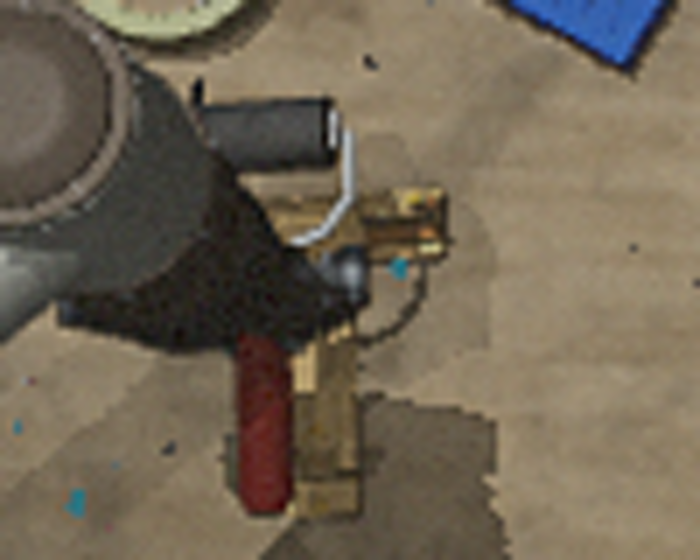

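Call:
{"name": "step_arm", "arguments": {
  "motion": [0.012, 0, 0, 0, -0.004, 0.005, -0.7, 0, 0, 0, 0, -0.003, 0.01, -0.7, 0, 0, 0, 0, 0, 0.01, -0.7, 0, 0, 0, 0, 0, 0.01, -0.7, 0, 0, 0, 0, 0, 0, -0.7, 0, 0, 0, 0, 0, 0, -0.7, 0, 0, 0, 0, 0, 0, -0.7, 0, 0, 0, 0, 0, 0, -0.7, 0, 0, 0, 0, 0, 0, -0.7, 0, 0, 0, 0, 0, 0, -0.7]
}}

```text
time_s: 36.95
ee_pos: [601.7, 338.7, 72.3]
orientation: [-2.323, 2.113, -0.002]
force: [0.2, -0.6, -2.7]
finger_gap: 0.243
```

```bash
python3 go.py 601 338 53 95.5; python3 - <<'E'
from plant import cams
from h import *
crop(cams.capture("scene"),210,130,100,80,7,"pics/g16.png")
crop(cams.capture("top"),170,150,100,80,7,"pics/g16t.png")
E
```

```text
t 36.95 p [601.7 338.7  72.3] jaw -84.57 tilt [0.11 0.03] gap 0.243 F [ 0.2 -0.6 -2.7] j [ 0.75  0.65 -0.02  0.   -0.9   0.92]
turn [-0.002  0.    -0.001] shift now(mm) [ 0.6  0.8 19.3] shift in final frame [ 0.6  0.8 19.3]
```

View pics/g16.png

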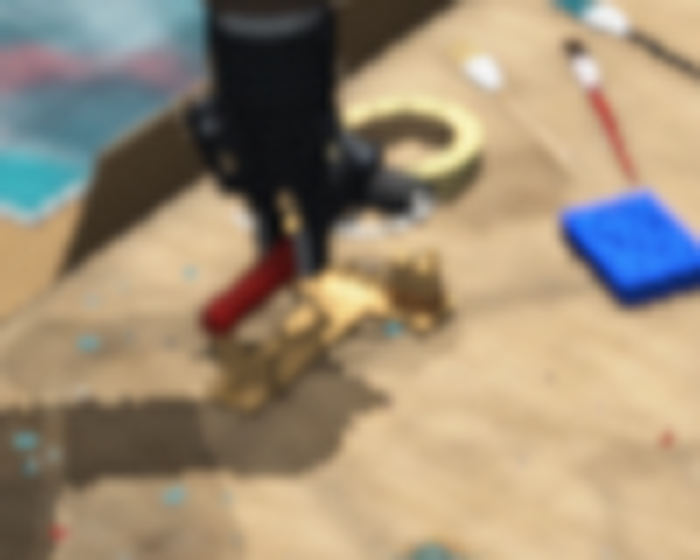

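View pics/g16t.png

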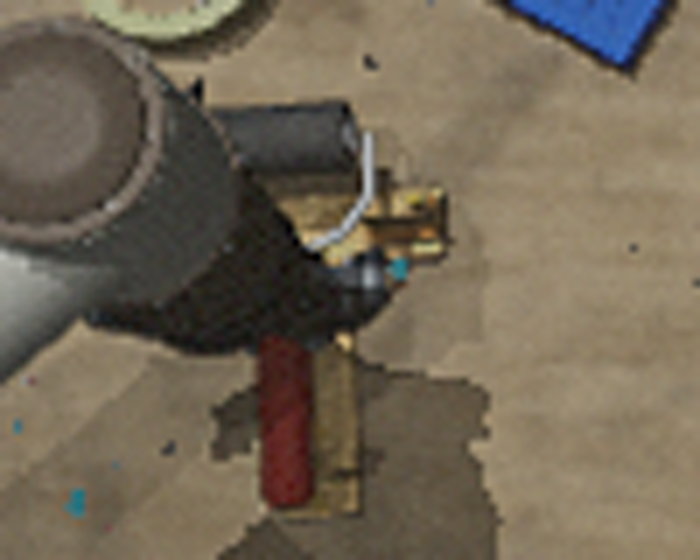

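```bash
python3 - <<'E'
from plant import cams
from h import *
t=cams.capture("top")
for P in [(601.7-70*.9955,338.7-70*.094,64),(601.7-40*.9955,338.7-40*.094,64),(601-70*.9955,338-70*.094,9),(601-40*.9955,338-40*.094,9)]: print(P,(proj(t,P)[0]-[170,150]+.5)*7-.5)
c=t["pixels"][195:222,200:232]; 
hsv=cv2.cvtColor(t["pixels"],cv2.COLOR_BGR2HSV); m=cv2.inRange(hsv,(0,120,40),(9,255,255))|cv2.inRange(hsv,(172,120,40),(180,255,255))
for v in (204,208,212,216): 
    u=np.nonzero(m[v,195:230])[0]+195; print(v,u.min(),u.max(),(u.mean()-170+.5)*7-.5,(v-150+.5)*7-.5)
E
```

```text
(532.0150000000001, 332.12, 64) [289.69857171 478.83669671]
(561.88, 334.94, 64) [288.38231092 413.51378464]
(531.315, 331.42, 9) [319.40052949 499.1052291 ]
(561.18, 334.24, 9) [318.01555261 436.09279819]
204 207 214 286.5 381.0
208 207 213 283.0 409.0
212 207 213 283.0 437.0
216 207 214 286.5 465.0
```

Call:
{"name": "step_arm", "arguments": {
  "motion": [0, 0, 0, 0.002, 0.001, 0.006, -0.7, 0, 0, 0, 0, 0, 0.006, -0.7, 0, 0, 0, 0, 0, 0.006, -0.7, 0, 0, 0, 0, 0, 0, -0.7, 0, 0, 0, 0, 0, 0, -0.7, 0, 0, 0, 0, 0, 0, -0.7, 0, 0, 0, 0, 0, 0, -0.7, 0, 0, 0, 0, 0, 0, -0.7, 0, 0, 0, 0, 0, 0, -0.7, 0, 0, 0, 0, 0, 0, -0.7]
}}

```text
time_s: 37.93
ee_pos: [601.0, 336.4, 52.6]
orientation: [-2.323, 2.112, -0.002]
force: [1.8, 0.1, -2.5]
finger_gap: 0.239
```

```bash
python3 go.py 601 336.5 50 95.5; python3 - <<'E'
from plant import cams
from h import *
crop(cams.capture("scene"),210,130,100,80,7,"pics/g17.png")
crop(cams.capture("top"),170,150,100,80,7,"pics/g17t.png")
E
```

```text
t 37.93 p [601.  336.4  52.6] jaw -84.57 tilt [0.13 0.05] gap 0.239 F [ 1.8  0.1 -2.5] j [ 0.74  0.66 -0.04  0.   -0.86  0.92]
turn [-0.002  0.001 -0.001] shift now(mm) [-0.1 -0.   2.6] shift in final frame [-0.1 -0.   2.6]
```

View pics/g17.png

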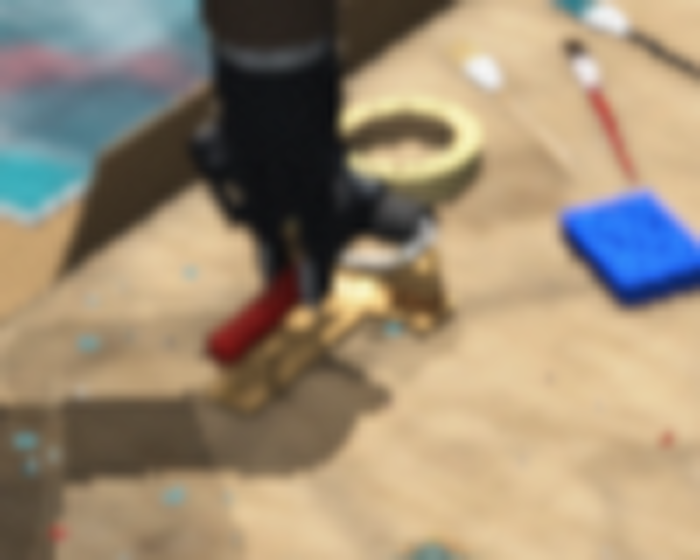

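View pics/g17t.png

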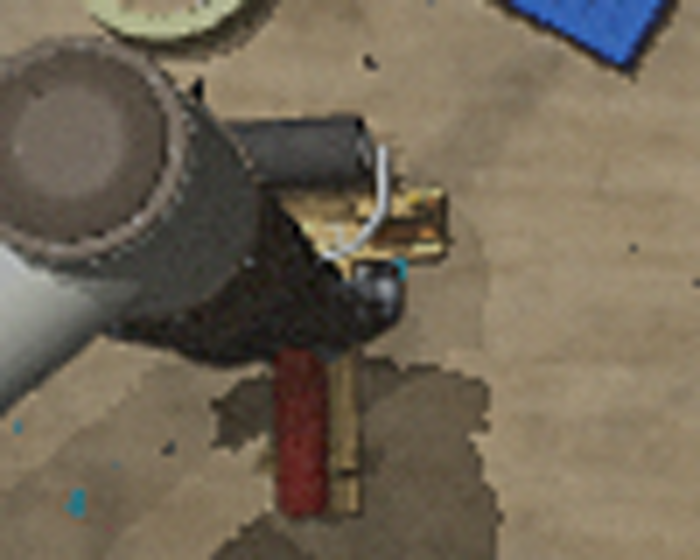

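Call:
{"name": "step_arm", "arguments": {
  "motion": [0, 0, 0, 0.0015, 0, 0.002, -0.7, 0, 0, 0, 0, 0, 0.0015, -0.7, 0, 0, 0, 0, 0, 0, -0.7, 0, 0, 0, 0, 0, 0, -0.7, 0, 0, 0, 0, 0, 0, -0.7, 0, 0, 0, 0, 0, 0, -0.7, 0, 0, 0, 0, 0, 0, -0.7, 0, 0, 0, 0, 0, 0, -0.7, 0, 0, 0, 0, 0, 0, -0.7, 0, 0, 0, 0, 0, 0, -0.7]
}}

```text
time_s: 38.87
ee_pos: [601.8, 335.6, 50.6]
orientation: [-2.321, 2.11, -0.003]
force: [-0.3, -0.5, -2.1]
finger_gap: 0.242
```

```bash
python3 go.py 601 336 50 95.5
```

```text
t 38.87 p [601.8 335.6  50.6] jaw -84.56 tilt [0.27 0.15] gap 0.242 F [-0.3 -0.5 -2.1] j [ 0.74  0.67 -0.05  0.   -0.85  0.92]
turn [-0.005  0.002 -0.001] shift now(mm) [-0.5  0.7  0.6] shift in final frame [-0.5  0.7  0.6]
```

Barely in contact yet; one more small lowering, then release and lift.

Call:
{"name": "step_arm", "arguments": {
  "motion": [0, 0, 0, 0, 0, 0.002, -0.7, 0, 0, 0, 0, 0, 0, -0.7, 0, 0, 0, 0, 0, 0, -0.5, 0, 0, 0, 0, 0, 0, -0.2, 0, 0, 0, 0, 0, 0, 0.3, 0, 0, 0, 0, 0, 0, 0.3, 0, 0, 0, 0, 0, 0, 0.3, 0, 0, 0, 0, 0, -0.01, 0.3, 0, 0, 0, 0, 0, -0.02, 0.3, 0, 0, 0, 0, 0, -0.03, 0.3]
}}

```text
time_s: 39.7
ee_pos: [599.8, 333.6, 106.8]
orientation: [2.321, -2.11, 0.002]
force: [0.2, 1.1, -0.0]
finger_gap: 0.652
```

Call:
{"name": "step_arm", "arguments": {
  "motion": [0, 0, 0, 0, 0, -0.03, 0.5, 0, 0, 0, 0, 0, -0.04, 0.5, 0, 0, 0, 0, 0, -0.04, 0.5, 0, 0, 0, -0.03, 0, -0.02, 0.5, 0, 0, 0, -0.04, 0, 0, 0.5, 0, 0, 0, -0.04, 0, 0, 0.5, 0, 0, 0, -0.04, 0, 0, 0.5, 0, 0, 0, -0.03, 0, 0, 0.5, 0, 0, 0, 0, 0, 0, 0.5, 0, 0, 0, 0, 0, 0, 0.5]
}}

```text
time_s: 40.53
ee_pos: [585.4, 519.2, 266.8]
orientation: [-2.304, 2.101, -0.009]
force: [0.7, 1.0, -0.1]
finger_gap: 0.752
```

```bash
python3 go.py; python3 - <<'E'
from plant import cams
from h import *
s=cams.capture("scene");t=cams.capture("top")
crop(t,180,160,190,125,4,"pics/f_t.png"); crop(s,220,150,190,120,4,"pics/f_s.png")
E
```

```text
t 40.53 p [585.4 519.2 266.8] jaw -84.71 tilt [1.15 0.79] gap 0.752 F [ 0.7  1.  -0.1] j [ 0.93  0.65  0.49  0.01 -1.39  0.73]
```

View pics/f_t.png

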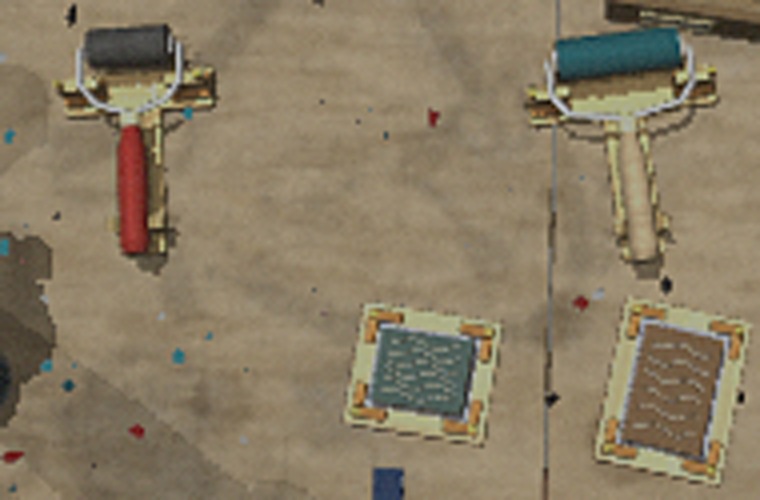

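View pics/f_s.png

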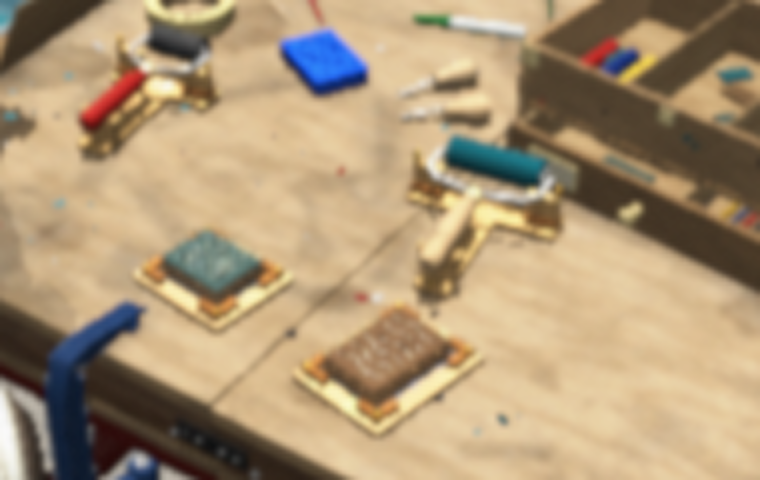

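```bash
python3 - <<'E'
from plant import cams
from h import *
t=cams.capture("top"); s=cams.capture("scene"); im=t["pixels"]; hsv=cv2.cvtColor(im,cv2.COLOR_BGR2HSV)
def an(n,m,roi,z):
    x,y,w,h=roi; vs,us=np.nonzero(m[y:y+h,x:x+w]); W=ray(t,np.c_[us+x,vs+y],z)[:,:2]; mu=W.mean(0); V=np.linalg.svd(W-mu,full_matrices=False)[2][0]; V*=np.sign(V[0]); q=(W-mu)@V
    print(n,len(us),"c",np.round(mu,1),"ang",round(np.degrees(np.arctan2(V[1],V[0])),1),"rear",np.round(mu+V*(q.min()-1.5),1),"front",np.round(mu+V*(q.max()+1.5),1)); return mu,V
an("red",cv2.inRange(hsv,(0,120,60),(9,255,255))|cv2.inRange(hsv,(172,120,60),(180,255,255)),(205,185,20,45),43)
an("teal roller",cv2.inRange(hsv,(75,70,20),(105,255,255)),(312,160,45,25),45)
an("black roller",cv2.inRange(hsv,(0,0,20),(180,60,95)),(198,165,28,14),45)
# pale handle: by hand axis points from 4x crop
print("pale axis",ray(t,[[180+628/4,160+125/4],[180+637/4,160+190/4],[180+644/4,160+262/4]],43)[:,:2])
m=cv2.inRange(hsv,(70,30,30),(110,255,255)); mm=np.zeros_like(m); mm[235:270,268:305]=m[235:270,268:305]; mm=cv2.morphologyEx(mm,cv2.MORPH_CLOSE,np.ones((3,3)))
k=max(cv2.findContours(mm,0,cv2.CHAIN_APPROX_NONE)[0],key=len); print("small",cv2.minAreaRect(ray(t,k[:,0],28)[:,:2].astype(np.float32)))
m=cv2.inRange(hsv,(8,85,50),(19,160,132)); mm=np.zeros_like(m); mm[240:276,334:362]=m[240:276,334:362]; mm=cv2.morphologyEx(mm,cv2.MORPH_OPEN,np.ones((3,3)));
k=max(cv2.findContours(mm,0,cv2.CHAIN_APPROX_NONE)[0],key=len); print("large",cv2.minAreaRect(ray(t,k[:,0],28)[:,:2].astype(np.float32)))
crop(t,190,160,50,70,8,"pics/n1.png"); crop(s,232,150,50,45,12,"pics/n2.png")
E
```

```text
red 217 c [570.6 334.4] ang 6.8 rear [520.2 328.4] front [625.2 340.9]
teal roller 287 c [695.4 -53.7] ang -81.3 rear [687.8  -4.1] front [ 703.1 -104.2]
black roller 198 c [689.1 345.7] ang -87.9 rear [687.7 382.5] front [690.7 300.8]
pale axis [[633.83888584 -64.45109315]
 [580.38938869 -72.76653782]
 [522.00371419 -79.46638613]]
small ((434.0462341308594, 96.00697326660156), (78.1364974975586, 58.50206756591797), 82.04920959472656)
large ((384.7696228027344, -96.75750732421875), (61.454559326171875, 12.962081909179688), 80.2740249633789)
```

View pics/n1.png

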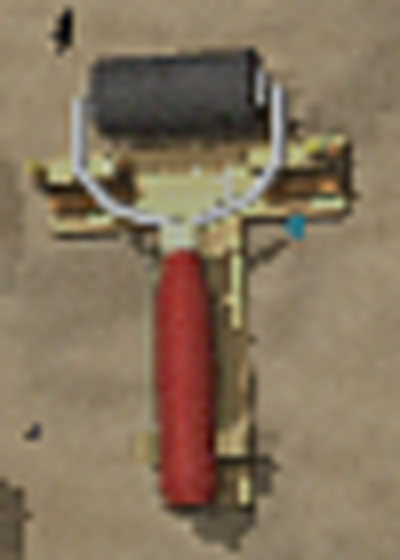

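View pics/n2.png

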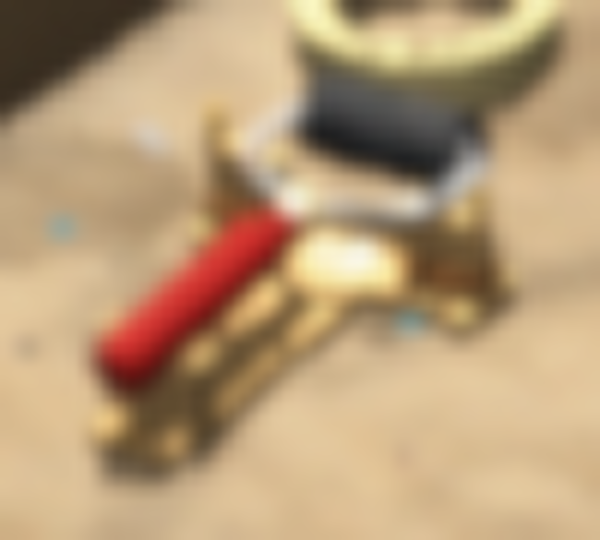

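```bash
python3 - <<'E'
from plant import cams
from h import *
t=cams.capture("top"); s=cams.capture("scene")
def pj(seat,a,off): 
    a=np.radians(a); ex=np.array([np.cos(a),np.sin(a),0]); ey=np.array([-ex[1],ex[0],0]); P=np.array([*seat,42.])+off[0]*ex+off[1]*ey+np.array([0,0,off[2]]); return proj(s,P)[0],proj(t,P)[0]
for n,seat,a in (("narrow",(601.6,338),5.8),("wide",(605,-68.5),8.5)):
    for l,off in (("rear",(-82,0,0)),("neckend",(22,0,0)),("axle",(89,0,0)),("Vc43",(-58,0,1))): 
        p,q=pj(seat,a,off); print(n,l,"scene",np.round(p,1),"n2",np.round((p-[232,150]+.5)*12-.5),"top",np.round(q,1))
hsv=cv2.cvtColor(s["pixels"],cv2.COLOR_BGR2HSV); m=cv2.inRange(hsv,(0,130,60),(9,255,255))|cv2.inRange(hsv,(172,130,60),(180,255,255)); m[:, :232]=0;m[:,262:]=0;m[:150]=0;m[195:]=0
vs,us=np.nonzero(m); print("red scene extents",us.min(),us.max(),vs.min(),vs.max(),"c",us.mean(),vs.mean())
p,q=pj((601.6,338),5.8,(-30.5,0,0)); print("pred handle centre scene",p,"top",q)
crop(s,320,175,50,45,12,"pics/n3.png")
E
```

```text
narrow rear scene [240.  179.7] n2 [102. 361.] top [213.1 222.8]
narrow neckend scene [254.7 167.6] n2 [278. 217.] top [212.2 191.1]
narrow axle scene [263.5 160.4] n2 [384. 131.] top [211.6 171.2]
narrow Vc43 scene [243.5 176.6] n2 [144. 325.] top [212.8 215.4]
wide rear scene [325.7 215.3] n2 [1129.  789.] top [341.4 225. ]
wide neckend scene [336.6 199.9] n2 [1261.  604.] top [337.2 193.5]
wide axle scene [343.2 190.7] n2 [1339.  494.] top [334.6 173.6]
wide Vc43 scene [328.3 211.4] n2 [1161.  742.] top [340.4 217.6]
red scene extents 240 256 167 182 c 247.4851485148515 174.3861386138614
pred handle centre scene [247.47367272 173.57748477] top [212.64149189 207.0115584 ]
```

View pics/n3.png

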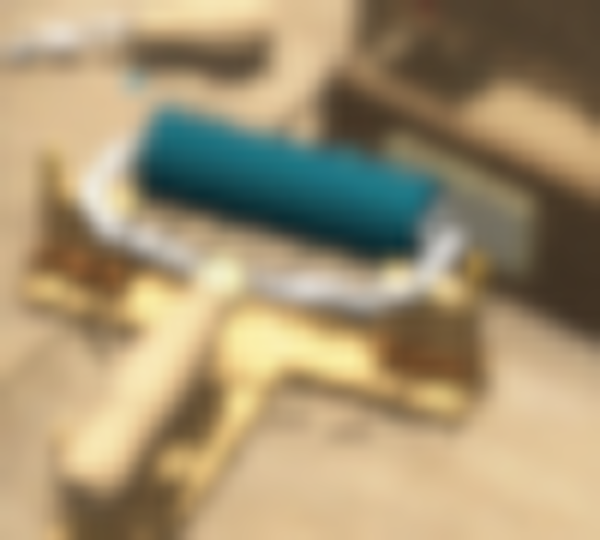

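```bash
python3 - <<'E'
from plant import ticket,env
print(ticket.hand_in())
E
```

```text
the job is handed in; nothing more can be done
None
```

The bench is set up and the job is handed in, at about 41 s of the 106 s allowed. Each lino block is in its own bed and each roller is on its own rest. I did not touch the baren or the ink tin, though I took no final measurement of where they stand. No verdict came back.

Last checks from the camera images, with the arm lifted clear:

| Item | Final check | Limit |
|---|---|---|
| Small block | About 2 mm from its bed centre, turned within about 1° | 10 mm, 0.15 rad (8.6°) |
| Large block | Looked centred and flat in its bed; the tool let it go within 1 mm of the bed centre | 10 mm |
| Wide roller | 4 to 8 mm behind the seat point, partly on purpose to clear the open drawer; about 0.5° off line | 15 mm along, 0.12 rad (6.9°) |
| Narrow roller | About 1 to 2 mm from the seat point, about 1 to 2° off line | 15 mm along, 10 mm across, 0.12 rad |

- **Failed check:** the final colour mask for the large block picked up only an edge. Its position therefore rests on the pictures and the release pose, not a final measurement.
- **Disagreement:** the two ways of placing the wide roller along its rest (by handle end and by roller) differed by about 4 mm; both are inside the limit.
- **Not measured closely:** roller heights. The narrow handle appeared about 0.8 pixel lower than predicted, roughly 2 to 4 mm against a 5 mm limit. The wide roller's height I judged by eye only.

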